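# Locate a steel template on its jig pin and clamp it

### The arm

A 6-joint arm with a two-finger parallel gripper is mounted at the origin on the work surface. World frame = base frame: x ahead of the robot, y to its left, z up, the work surface at z = 0. Lengths are in m, angles in rad, forces in N, time in s.
With the tool pointing down it reaches from about 0.35 to 0.975 m from the base axis. Payload 4.9 kg.
Tool frame: the origin (TCP) lies midway between the tips of the shut fingers; the grasp point (between the pads) lies manip.grip_depth behind it (manip.grip_depth is the distance from the TCP to the grasp point, in m); z points along the fingers, y is the direction in which the jaws open and shut (so a half turn about z gives the same grasp; the last joint's range is limited). The gripper opens to 85 mm and grips with 20 to 120 N. Pads are 22 mm wide; open, the fingers measure 114 mm over their backs; the gripper's body (76 mm by 85 mm) begins 54 mm behind the grasp point. The pads swing forward as they close: fully open they stand 13 mm farther back than shut.
Start: joints at [-1.355, 0.053, 1.613, -0, 1.476, -0.119], TCP at [0.205, -0.59, 0.231] pointing down, gripper open.
Joint ranges: [-3.01, 3.01], [-1.01, 2.22], [0.06, 2.58], [-1.02, 4.17], [0.09, 2.62], [-3.14, 3.14]. Speed limits (rad/s): [2.57, 2.57, 3.14, 3.14, 3.14, 3.14].

### API

Orientations are given as a unit quaternion [w, x, y, z].
In Python, from plant import monitor, grab_frame, manip gives the robot as it stands.
- The arm moves only by the tool step_arm, never from a script. Its argument "series" is a list of rows, each an object of numbers: "tx", "ty", "tz": the shift along the tool's x, y, z in cm; "wx", "wy", "wz": the turn, a rotation vector about the tool's x, y, z in degrees; "grip": the finger opening in cm, from 0 to 8.54. In form: [{"tx": .., "ty": .., "tz": .., "wx": .., "wy": .., "wz": .., "grip": ..}, ...]. A call has exactly 10 rows; each row is the pose to reach, as a shift and turn from the pose commanded when the call began, along the tool's axes at that moment; what a row does not reach only later rows make up. A row lasts 1/12 s, in which the tool goes at most 41.7 mm and 7.16 degrees, less where a joint would pass 70% of its speed; a pose out of reach is approached as far as the arm can. A call with a gripper value outside its range is refused whole. The fingers move at their own pace and stop on an object; the grip force is fixed at half the most. Time passes only in rows, so rows that repeat a pose let the fingers close, or fill a call up. It gives the time, the measured TCP pose, the force and the opening at its end, in the units of the state.
- monitor.state(): the state, without advancing time (a new reading comes with each control period).
- grab_frame(name): name is "side" or "top"; returns a dict with "color" (420x560x3 uint8, red, green, blue), "K" (3x3 intrinsics, pixels), "rvec" (rotation vector, rad) and "tvec" (3), from world to camera coordinates, as OpenCV has them. Camera axes: x right, y down, z forward; pixel columns grow to the right and rows downward; lengths in m; the calibration is good to about 2 mm. A picture is of the moment at which its call begins. There is no depth.
- manip.job_done(): hands the job in, once; it reports no verdict.
The state is a dict: "time": time; "joint_pos": joint angles; "joint_vel": joint speeds; "joint_efforts": joint torques, N m; "tool_pos": TCP position; "tool_rot": TCP orientation; "contact_force": force on the tool from outside, world axes, zero at the start; "ft_torque": the same for the moment, N m; "gripper_width": opening from 0.0 (shut) to 1.0 (fully open).
Only numpy, scipy, OpenCV 4.12 (cv2) and the standard library are available. Lean on these libraries where they do the work, as an engineer would, in place of code of your own. Each camera call takes 0.05 s, during which the arm holds its last target.

### The job

Slide the loose steel plate along the channel of the blue jig, by its orange grip and without lifting it out of the channel, until its hole comes over the brass pin, and let it drop flat on the floor of the jig. Then swing the yellow clamp arm fully across over the plate, and let go of everything. Work gently by feel: do not force the plate against the jig or the clamp, and leave the other things on the bench and the jig where they are.

Things in the scene. Friction and masses are not known exactly. Their poses are not given: they have to be found in the camera images.
- jig: Blue steel jig, fixed to the bench, 130 (x) x 400 (y) mm. Origin: underside, on the channel's centre line, mid length; x across the channel, y along it towards the pin, z up. The 66 mm wide channel runs along y between two grey fences (10 mm thick, y -200 to +100 mm, tops at z = 24 mm): first a raised aluminium shelf, then a lower floor (top at z = 12 mm) with the pin.
- shelf_edge (a point): Point on the channel's centre line where the shelf (top at jig z = 19 mm, from jig y = -200 mm) ends in a square 7 mm step down to the floor: jig x = 0, y = -54 mm.
- slot_mid (a point): Middle of the black pin slot on the floor (jig x = 0, y = 87, z = 12 mm). The brass pin stands rigidly on the slot's line, x = 0, but anywhere within 13 mm of this point along jig y, new each time and not measured: look or feel for it. Pin: 14 mm in diameter, chamfered to 10 mm across at its top, which is at jig z = 18.5 mm.
- plate: Loose dark steel plate 64 (x) x 160 (y) x 6 mm, 0.35 to 0.6 kg; origin at the centre of its underside, axes as the jig's. Starts flat on the shelf, 1 mm of play to each fence. Orange grip block, 24 (x) x 36 (y) mm, on its middle, up to z = 50 mm. To lie flat on the floor (underside at jig z = 12 mm) its trailing end, y = -80 mm, must be clear of the shelf and its hole over the pin.
- plate_hole (a point): Centre of the plate's only hole, at its underside: 17 mm in diameter, plate x = 0, y = +38 mm (the end towards the pin). With the grip eased, the front of the plate rests on the pin and its tail on the floor until the hole is over the pin; it then slides with about 3 to 8 N, and once dropped the pin stops it.
- clamp (a joint): Angle of the yellow clamp arm about its upright pivot. 0: arm points along jig +y, clear of the channel; grows counter-clockwise from above; 1.57: arm points to jig -x, across the plate's end, which is fully across; stop at 1.6. Stays where left; about 1 N moves it. Arm: 12 mm wide, jig z = 20 to 27 mm, so it passes over the plate only when that lies flat on the floor.
- clamp_pivot (a point): Clamp arm's pivot axis, at jig x = 60, y = 116, z = 12 mm.
- clamp_post (a point): Middle of the top of the red round upright post on the clamp arm, 60 mm from the pivot axis; 14 mm in diameter, 45 mm high, its top at jig z = 72 mm.
- bushing: Spare brass bushing, 22 mm across, 14 mm high, standing on the jig beside the channel; leave alone. Origin: centre of its underside.
- tape_roll: Roll of white tape, 100 mm across, 25 mm high, on the bench; leave alone.
- wrench: Steel wrench on the bench; leave alone.
- screwdriver: Screwdriver on the bench; leave alone.
- bolt_jar: Amber jar, 60 mm across, 80 mm high, on the bench; leave alone.
- square_block: Dark steel setting block, 50 mm cube, on the bench; leave alone.
- tube_offcut: Steel tube offcut, 32 mm across, 160 mm long, lying on the bench; leave alone.
Not all that is in view belongs to the job. What is meant by the plate is not brown, and is the smaller of those in its own colour.

How it is judged:
By the outcome, as a careful person would: the job done as asked, in the order asked, and still so for the second after the job is handed in, with the robot touching nothing.
It also fails if it takes over 54 s, if anything falls off the work surface, if the arm or the gripper's body presses on something with over 40 N, if the wrist force passes 120 N, or if a joint passes its speed limit or range.

## Working session

There is one attempt and no reset: what is moved stays moved. The work goes in short steps, Python scripts to look and compute and a tool call to move; the robot and the scene stay as the last step left them, time stands still between calls to the robot, and variables do not carry over. Pictures are saved under pics/ and viewed, and the job is handed in when it is done.

Besides the shell and the picture viewer there is one more tool, called after "Request:" as name(argument=value, ...), one argument or row to a line, values as JSON. step_arm: Moves the arm, as the interface text tells. Its arguments: {"type":"object","properties":{"series":{"type":"array"}},"required":["series"]}

```bash
mkdir -p pics; ls; python3 - <<'E'
from plant import monitor, grab_frame, manip
import cv2, numpy as np
s=monitor.state(); print(s); print(manip.grip_depth)
for n in ("side","top"):
    f=grab_frame(n); cv2.imwrite(f"pics/{n}0.png",f["color"][:,:,::-1]); print(n,f["K"],f["rvec"],f["tvec"])
E
```

```text
pics
{'time': 0.0, 'joint_pos': array([-1.35500871e+00,  5.33516092e-02,  1.61428656e+00,  1.22760870e-05,
        1.47598543e+00, -1.19001305e-01]), 'joint_vel': array([-0.00057073,  0.00032133, -0.00222424,  0.00029341,  0.00144555,
       -0.00068715]), 'joint_efforts': array([-2.37166212e-03, -3.93680906e+01, -3.70175457e+01, -3.59102041e-04,
        7.04679958e-03,  7.29043109e-06]), 'tool_pos': array([ 0.20522631, -0.58969344,  0.23007071]), 'tool_rot': array([-1.01458159e-03,  9.86021821e-01,  1.66613135e-01, -4.30201262e-05]), 'contact_force': array([-0.47165976,  0.2313652 ,  0.33976784]), 'ft_torque': array([ 0.0092165 , -0.00330988, -0.01618443]), 'gripper_width': 1.002482755246471}
0.0187
side [[426.89495795   0.         287.1204499 ]
 [  0.         426.89495795 210.46030702]
 [  0.           0.           1.        ]] [ 0.82244616 -2.63180483  0.95155167] [0.46407401 0.27982775 1.0607407 ]
top [[474.80737384   0.         282.74257347]
 [  0.         474.80737384 211.65643194]
 [  0.           0.           1.        ]] [ 2.21599542 -2.1570916   0.09096291] [-0.03218036  0.56419026  1.59420885]
```

View pics/side0.png

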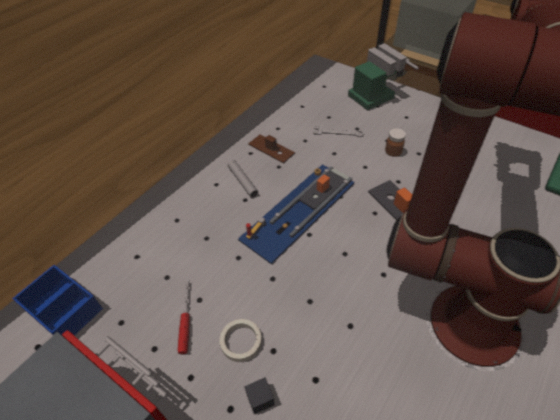

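View pics/top0.png

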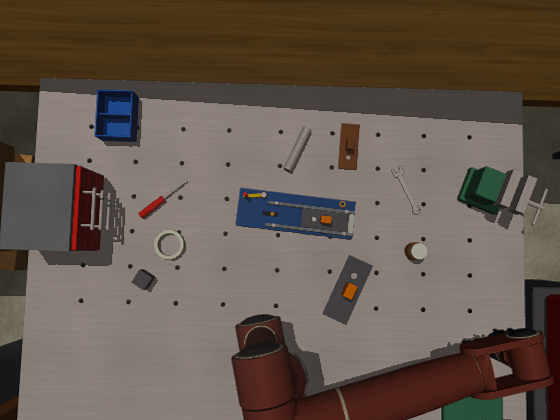

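The top view shows the blue jig at about (237–356, 188–238). The small plate with its orange grip is at (326,220), the clamp is near (255,195), and the pin slot is at (270,214). A larger decoy plate lies at (348,290). I'll zoom in on the jig.

```bash
cat > h.py <<'E'
import cv2, numpy as np
from plant import monitor, grab_frame, manip
def cam(f):
    R,_=cv2.Rodrigues(np.asarray(f["rvec"],float)); t=np.asarray(f["tvec"],float).ravel(); return f["K"],R,t
def ray(f,uv):
    K,R,t=cam(f); d=R.T@np.linalg.inv(K)@np.array([uv[0],uv[1],1.]); return -R.T@t,d
def onz(f,uv,z):
    c,d=ray(f,uv); return c+d*(z-c[2])/d[2]
def tri(f1,p1,f2,p2):
    P=[]
    for f in (f1,f2):
        K,R,t=cam(f); P.append(K@np.c_[R,t])
    X=cv2.triangulatePoints(P[0],P[1],np.array(p1,float).reshape(2,1),np.array(p2,float).reshape(2,1)).ravel(); return X[:3]/X[3]
def proj(f,X):
    K,R,t=cam(f); p=K@(R@np.asarray(X,float)+t); return p[:2]/p[2]
def crop(f,x0,y0,x1,y1,name,s=6):
    c=f["color"][y0:y1,x0:x1,::-1]; cv2.imwrite("pics/"+name,cv2.resize(c,None,fx=s,fy=s,interpolation=cv2.INTER_CUBIC))
E
python3 - <<'E'
from h import *
a=grab_frame("top"); b=grab_frame("side")
import pickle; pickle.dump((a,b),open("f0.pkl","wb"))
crop(a,230,180,362,245,"topc.png"); crop(b,235,160,360,262,"sidec.png")
for n,f in (("top",a),("side",b)):
    hsv=cv2.cvtColor(f["color"],cv2.COLOR_RGB2HSV)
    for nm,lo,hi in (("blue",(105,110,40),(125,255,255)),("orange",(6,170,130),(16,255,255)),("yellow",(20,120,110),(32,255,255)),("red",(172,120,80),(180,255,255)),("red2",(0,150,80),(5,255,255))):
        m=cv2.inRange(hsv,lo,hi)
        k,l,st,ce=cv2.connectedComponentsWithStats(m)
        print(n,nm,[(st[i].tolist(),ce[i].round(1).tolist()) for i in range(1,k) if st[i][4]>12])
E
```

```text
top blue [([95, 89, 40, 53, 1354], [115.9, 115.6]), ([134, 121, 3, 10, 13], [135.5, 125.6]), ([236, 188, 119, 51, 2417], [281.7, 210.3])]
top orange [([321, 216, 11, 7, 66], [325.7, 218.8]), ([343, 283, 14, 16, 134], [349.7, 290.7])]
top yellow [([248, 193, 13, 4, 42], [254.6, 194.8])]
top red []
top red2 [([71, 166, 10, 84, 403], [75.9, 207.2]), ([139, 196, 26, 22, 177], [151.0, 206.6]), ([245, 326, 9, 6, 20], [248.0, 328.0]), ([474, 337, 63, 19, 374], [505.7, 346.2]), ([525, 345, 20, 34, 341], [534.0, 362.0]), ([481, 355, 11, 23, 104], [485.9, 365.7]), ([243, 357, 32, 52, 964], [259.4, 382.7]), ([493, 378, 3, 11, 14], [494.3, 382.6]), ([485, 380, 63, 19, 381], [516.3, 389.6]), ([255, 410, 22, 10, 163], [266.2, 415.0])]
side blue [([240, 175, 113, 87, 1969], [282.8, 225.6]), ([13, 266, 89, 68, 3391], [57.6, 301.6])]
side orange [([319, 176, 9, 8, 43], [323.0, 179.5]), ([398, 189, 14, 12, 95], [404.8, 194.3])]
side yellow []
side red [([62, 330, 12, 6, 15], [66.9, 332.5])]
side red2 [([178, 313, 11, 40, 304], [183.2, 333.0]), ([63, 331, 93, 82, 898], [111.2, 373.2])]
```

```bash
ls pics
```

```text
side0.png
sidec.png
top0.png
topc.png
```

View pics/topc.png

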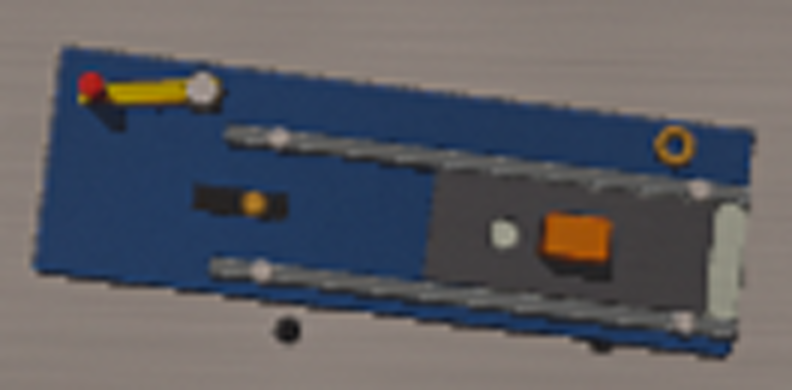

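View pics/sidec.png

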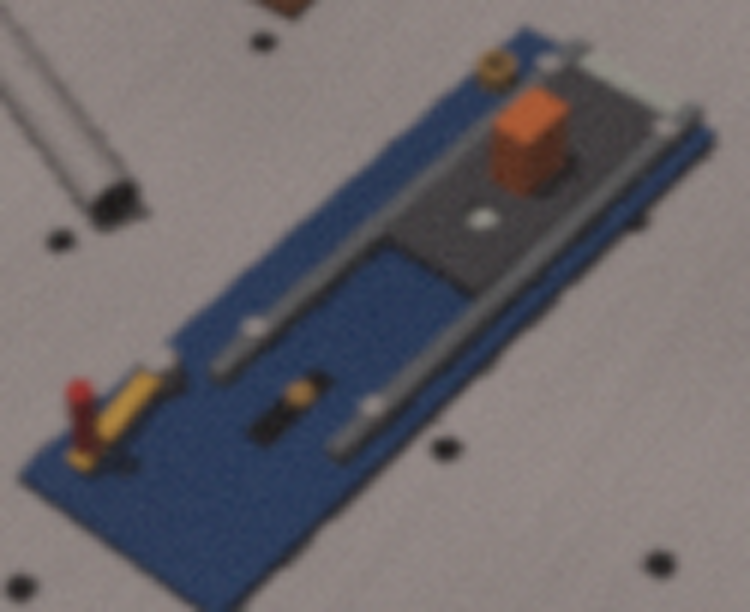

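The crops show the pin at topc (254,203)/6, which is image (272.3,213.8), on the shelf side of the slot centre at (240,200)/6. The white spot at (504,235)/6 is the plate hole. The bushing is at (675,145)/6 and the clamp is at angle ≈0 with its post to the left. Next I'll measure the jig pose in both views.

```bash
cat > m.py <<'E'
from h import *
import pickle
a,b=pickle.load(open("f0.pkl","rb"))
for n,f in (("top",a),("side",b)): print(n,"cam",ray(f,(280,210))[0].round(3))
S=6
def big(f,x0,y0,x1,y1): return cv2.resize(f["color"][y0:y1,x0:x1],None,fx=S,fy=S,interpolation=cv2.INTER_CUBIC)
def topx(p,x0,y0): return (np.asarray(p,float)+0.5)/S-0.5+np.array([x0,y0])
# jig hull corners
for n,f,box in (("top",a,(226,176,366,250)),("side",b,(230,155,365,270))):
    im=big(f,*box); hsv=cv2.cvtColor(im,cv2.COLOR_RGB2HSV)
    m=cv2.inRange(hsv,(105,90,30),(125,255,255))
    m=cv2.morphologyEx(m,cv2.MORPH_OPEN,np.ones((5,5)))
    c=max(cv2.findContours(m,cv2.RETR_EXTERNAL,cv2.CHAIN_APPROX_NONE)[0],key=cv2.contourArea)
    h=cv2.convexHull(c)[:,0]
    w=np.array([onz(f,topx(p,*box[:2]),0.012)[:2] for p in h])
    r=cv2.minAreaRect((w*1000).astype(np.float32)); print(n,"rect mm",r)
    q=cv2.approxPolyDP(cv2.convexHull(c),25,True)[:,0]
    print([ (topx(p,*box[:2]).round(1).tolist(), onz(f,topx(p,*box[:2]),0.012)[:2].round(4).tolist()) for p in q])
    # other colours
    for nm,lo,hi in (("orange",(5,150,110),(16,255,255)),("yellow",(18,110,70),(34,255,255)),("redhi",(172,110,60),(180,255,255)),("redlo",(0,150,70),(4,255,255))):
        mm=cv2.inRange(hsv,lo,hi); k,l,st,ce=cv2.connectedComponentsWithStats(mm)
        for i in range(1,k):
            if st[i][4]>150:
                p0=topx(st[i][:2],*box[:2]); p1=topx(st[i][:2]+st[i][2:4],*box[:2])
                print(n,nm,st[i][4],topx(ce[i],*box[:2]).round(2).tolist(),p0.round(1).tolist(),p1.round(1).tolist())
E
python3 m.py
```

```text
top cam [ 0.443 -0.006  1.632]
side cam [0.094 0.64  1.   ]
top rect mm ((561.4586181640625, -60.228546142578125), (397.9869079589844, 129.82278442382812), 84.56068420410156)
[([240.1, 188.4], [0.6415, 0.1315]), ([353.8, 201.4], [0.6074, -0.2598]), ([351.1, 237.9], [0.4821, -0.2526]), ([236.6, 224.8], [0.5165, 0.1392])]
top orange 2622 [325.78, 218.92] [320.2, 215.1] [331.6, 222.9]
top yellow 1782 [254.19, 194.95] [247.2, 192.9] [261.1, 197.1]
top yellow 542 [341.95, 204.03] [339.1, 201.4] [344.9, 206.6]
top yellow 312 [271.82, 213.64] [269.9, 211.9] [273.8, 215.2]
top redlo 316 [244.88, 193.73] [243.1, 192.1] [246.9, 196.1]
side rect mm ((562.4457397460938, -54.69627380371094), (395.42828369140625, 128.1664581298828), 84.5784683227539)
[([352.4, 182.1], [0.4841, -0.2445]), ([271.8, 261.9], [0.517, 0.1448]), ([239.4, 239.6], [0.6389, 0.136]), ([312.2, 173.6], [0.6111, -0.205])]
side orange 2211 [322.99, 179.26] [317.6, 174.9] [328.8, 183.9]
side yellow 1298 [255.68, 226.87] [251.1, 222.1] [260.8, 231.8]
side redhi 192 [248.99, 227.74] [247.8, 225.4] [250.1, 229.9]
side redlo 255 [247.84, 225.27] [246.6, 223.8] [249.2, 227.1]
```

```bash
cat > m2.py <<'E'
from m import *
print("----")
f=a; box=(226,176,366,250)
im=big(f,*box); hsv=cv2.cvtColor(im,cv2.COLOR_RGB2HSV)
m=cv2.morphologyEx(cv2.inRange(hsv,(105,90,30),(125,255,255)),cv2.MORPH_OPEN,np.ones((5,5)))
c=max(cv2.findContours(m,cv2.RETR_EXTERNAL,cv2.CHAIN_APPROX_NONE)[0],key=cv2.contourArea)[:,0]
w=np.array([onz(f,topx(p,*box[:2]),0.012)[:2] for p in c])
C=np.array([.5617,-.0603]); th=np.radians(-5.0)
for it in range(3):
    X=np.array([np.cos(th),np.sin(th)]); Y=np.array([-X[1],X[0]])
    l=np.c_[(w-C)@X,(w-C)@Y]; res={}
    for nm,sel in (("x+",(abs(l[:,0]-.065)<.004)&(abs(l[:,1])<.17)),("x-",(abs(l[:,0]+.065)<.004)&(abs(l[:,1])<.17)),("y+",(abs(l[:,1]-.2)<.004)&(abs(l[:,0])<.05))):
        vx,vy,x0,y0=cv2.fitLine((w[sel]*1000).astype(np.float32),cv2.DIST_HUBER,0,.01,.001).ravel()
        d=np.degrees(np.arctan2(vy,vx))%180; off=l[sel].mean(0)*1000
        res[nm]=(d,off,sel.sum())
    th=np.radians((res["x+"][0]+res["x-"][0])/2-90)
    C=C+X*(res["x+"][1][0]+res["x-"][1][0])/2000+Y*(res["y+"][1][1]-200)/1000
    print(np.degrees(th),C,{k:(round(float(v[0]),2),v[1].round(1).tolist(),int(v[2])) for k,v in res.items()})
X=np.array([np.cos(th),np.sin(th)]); Y=np.array([-X[1],X[0]])
J=lambda p:np.array([(p[:2]-C)@X*1000,(p[:2]-C)@Y*1000,p[2]*1000]).round(1)
print("pin top-view", J(onz(a,(271.82,213.64),.0185)))
print("slot ends", J(onz(a,topx((193-0+24,200+24),226,176),.012)),J(onz(a,topx((288+24,206+24),226,176),.012)))
print("orange top-view centre", J(onz(a,(325.78,218.92),.069)))
for p,q in (((545,215),(0,0)),((608,217),0),((608,256),0),((543,250),0)):
    print("oc",J(onz(a,topx((p[0]+24,p[1]+24),226,176),.069)))
print("hole", J(onz(a,topx((504+24,235+24),226,176),.022)))
print("plate front edge", J(onz(a,topx((434+24,230+24),226,176),.025)),"tail",J(onz(a,topx((706+24,265+24),226,176),.025)))
print("post top-view z72",J(onz(a,(244.9,193.7),.072)), "pivot",J(onz(a,topx((203+24,88+24),226,176),.03)))
# two-view triangulation: post top, pin, block top corners
print("tri post", J(tri(a,(244.9,193.7),b,topx((80+30,388+30),230,155))))
print("tri pin", J(tri(a,(271.82,213.64),b,topx((300+30,392+30),230,155))))
print("tri block top", J(tri(a,topx((577+24,236+24),226,176),b,topx((532+30,110+30),230,155))))
E
python3 m2.py | sed -n '/----/,$p'
```

```text
----
-5.464111 [ 0.56153118 -0.06193627] {'x+': (84.54, [63.9, 5.0], 571), 'x-': (84.54, [-63.9, 0.0], 593), 'y+': (174.52, [-0.2, 198.4], 173)}
-5.4712214 [ 0.56149224 -0.06192526] {'x+': (84.53, [63.9, 4.2], 575), 'x-': (84.53, [-63.9, 0.0], 593), 'y+': (174.61, [-0.0, 200.0], 173)}
-5.4717402 [ 0.56148953 -0.061925  ] {'x+': (84.53, [63.9, 3.9], 576), 'x-': (84.53, [-63.9, -0.0], 593), 'y+': (174.61, [-0.0, 200.0], 173)}
pin top-view [-12.   81.2  18.5]
slot ends [-13.3 115.8  12. ] [-10.1  61.6  12. ]
orange top-view centre [-11.  -98.9  69. ]
oc [ -1.7 -80.   69. ]
oc [   1.5 -114.5   69. ]
oc [ -19.9 -117.    69. ]
oc [-21.  -81.1  69. ]
hole [-12.1 -61.9  22. ]
plate front edge [-14.4 -22.1  25. ] tail [ -15.3 -177.1   25. ]
post top-view z72 [ 38.9 176.3  72. ] pivot [ 49.2 117.4  30. ]
tri post [ 40.3 177.5  71.1]
tri pin [-10.5  82.3  16.1]
tri block top [-10.4 -98.1  70.4]
```

Request:
step_arm(
  series=[
    {"tx": 4.5,"ty": -2.9,"wz": 3},
    {"tx": 8.5,"ty": -5.5,"wz": 8},
    {"tx": 12,"ty": -7.8,"wz": 13},
    {"tx": 15.5,"ty": -10,"wz": 18},
    {"tx": 19,"ty": -12.3,"wz": 22},
    {"tx": 22.5,"ty": -14.5,"wz": 24.6},
    {"tx": 26,"ty": -16.8,"wz": 24.6},
    {"tx": 29.5,"ty": -19,"wz": 24.6},
    {"tx": 33,"ty": -21.3,"wz": 24.6},
    {"tx": 36.5,"ty": -23.6,"wz": 24.6},
  ],
)

```text
$.series[0]: bad value
```

```bash
cat > n.py <<'E'
from h import *
from scipy.spatial.transform import Rotation as Ro
C=np.array([.56149,-.061925]); th=np.radians(-5.47)
X=np.array([np.cos(th),np.sin(th)]); Y=np.array([-X[1],X[0]])
XC=-11.5; YO=1.4   # jig origin in base-mid frame, mm
def W(jx,jy,jz): # jig mm -> world m
    p=C+X*(jx+XC)/1000+Y*(jy+YO)/1000; return np.array([p[0],p[1],jz/1000])
def Jg(p):
    d=np.asarray(p)[:2]-C; return np.array([d@X*1000-XC,d@Y*1000-YO,p[2]*1000])
def rel(target,yaw_y=None,s=None):
    """tool-axes shift cm to world target; wz deg to bring tool y to yaw_y (deg world, mod 180)"""
    s=s or monitor.state(); q=s["tool_rot"]; R=Ro.from_quat([q[1],q[2],q[3],q[0]]).as_matrix()
    d=R.T@(np.asarray(target)-s["tool_pos"])*100
    y=np.degrees(np.arctan2(R[1,1],R[0,1]))
    wz=None
    if yaw_y is not None: wz=-(((yaw_y-y)+90)%180-90)
    tilt=np.degrees(np.arccos(-R[2,2]))
    return d.round(2),None if wz is None else round(wz,2),round(tilt,2)
def st():
    s=monitor.state(); print("t",round(s["time"],2),"jig",Jg(s["tool_pos"]).round(2),"F",np.round(s["contact_force"],2),"Fjig",np.round([s["contact_force"][:2]@X,s["contact_force"][:2]@Y,s["contact_force"][2]],2),"T",np.round(s["ft_torque"],2),"g",round(s["gripper_width"]*85.4,1),"q",np.round(s["joint_pos"],2)); return s
E
python3 - <<'E'
from n import *
import pickle
a,b=pickle.load(open("f0.pkl","rb"))
tp=lambda u,v:((u+24+.5)/6-.5+226,(v+24+.5)/6-.5+176)
for p in ((278,137),(262,270),(700,188),(684,322),(203,88)):
    print("screw",Jg(onz(a,tp(*p),.026)).round(1))
s=st(); print(rel(W(0,-98.9-1.4,160),84.53,s))
E
```

```text
screw [38.6 70.5 26. ]
screw [-37.3  70.2  26. ]
screw [  39.1 -170.2   26. ]
screw [ -37.3 -169.7   26. ]
screw [ 61.1 116.1  26. ]
t 0.2 jig [-292.78 -560.93  230.5 ] F [-0.28  0.21  0.2 ] Fjig [-0.3   0.18  0.2 ] T [-0.04  0.02 -0.01] g 85.3 q [-1.36  0.05  1.61 -0.    1.48 -0.12]
(array([ 45.82, -29.65,   7.1 ]), np.float64(24.65), np.float64(0.08))
```

Request:
step_arm(
  series=[
    {"tx": 4.5,"ty": -2.9,"tz": 0,"wx": 0,"wy": 0,"wz": 3,"grip": 8.5},
    {"tx": 8.5,"ty": -5.5,"tz": 0,"wx": 0,"wy": 0,"wz": 8,"grip": 8.5},
    {"tx": 12,"ty": -7.8,"tz": 0,"wx": 0,"wy": 0,"wz": 13,"grip": 8.5},
    {"tx": 15.5,"ty": -10,"tz": 0,"wx": 0,"wy": 0,"wz": 18,"grip": 8.5},
    {"tx": 19,"ty": -12.3,"tz": 0,"wx": 0,"wy": 0,"wz": 22,"grip": 8.5},
    {"tx": 22.5,"ty": -14.5,"tz": 0,"wx": 0,"wy": 0,"wz": 24.6,"grip": 8.5},
    {"tx": 26,"ty": -16.8,"tz": 0,"wx": 0,"wy": 0,"wz": 24.6,"grip": 8.5},
    {"tx": 29.5,"ty": -19.1,"tz": 0,"wx": 0,"wy": 0,"wz": 24.6,"grip": 8.5},
    {"tx": 33,"ty": -21.4,"tz": 0,"wx": 0,"wy": 0,"wz": 24.6,"grip": 8.5},
    {"tx": 36.5,"ty": -23.6,"tz": 0,"wx": 0,"wy": 0,"wz": 24.6,"grip": 8.5},
  ],
)

```text
time: 1.03
tool_pos: [0.4622, -0.2596, 0.2313]
tool_rot: [0.0, 0.999, -0.047, 0.0]
contact_force: [1.1, -0.5, -0.4]
gripper_width: 0.997
```

```bash
sed -i 's/XC=-11.5/XC=-11.2/' n.py; python3 - <<'E'
from n import *
s=st(); print(rel(W(0,-98.9-1.4,110),84.53,s))
E
```

```text
t 1.03 jig [ -68.84 -207.66  231.32] F [ 1.06 -0.48 -0.38] Fjig [ 1.11 -0.38 -0.38] T [-0.03  0.02  0.04] g 85.1 q [-0.65 -0.18  1.83 -0.    1.49  1.01]
(array([  6.89, -10.73,  12.13]), np.float64(0.05), np.float64(0.02))
```

Request:
step_arm(
  series=[
    {"tx": 2,"ty": -3.1,"tz": 1,"wx": 0,"wy": 0,"wz": 0,"grip": 8.5},
    {"tx": 4,"ty": -6.2,"tz": 3,"wx": 0,"wy": 0,"wz": 0,"grip": 8.5},
    {"tx": 6,"ty": -9.4,"tz": 5,"wx": 0,"wy": 0,"wz": 0,"grip": 8.5},
    {"tx": 6,"ty": -9.4,"tz": 8,"wx": 0,"wy": 0,"wz": 0,"grip": 8.5},
    {"tx": 6,"ty": -9.4,"tz": 11,"wx": 0,"wy": 0,"wz": 0,"grip": 8.5},
    {"tx": 6,"ty": -9.4,"tz": 12,"wx": 0,"wy": 0,"wz": 0,"grip": 8.5},
    {"tx": 6,"ty": -9.4,"tz": 12,"wx": 0,"wy": 0,"wz": 0,"grip": 8.5},
    {"tx": 6,"ty": -9.4,"tz": 12,"wx": 0,"wy": 0,"wz": 0,"grip": 8.5},
    {"tx": 6,"ty": -9.4,"tz": 12,"wx": 0,"wy": 0,"wz": 0,"grip": 8.5},
    {"tx": 6,"ty": -9.4,"tz": 12,"wx": 0,"wy": 0,"wz": 0,"grip": 8.5},
  ],
)

```text
time: 1.87
tool_pos: [0.5314, -0.1749, 0.114]
tool_rot: [0.001, 0.999, -0.048, 0.002]
contact_force: [0.6, 0.1, 0.1]
gripper_width: 0.997
```

```bash
python3 - <<'E'
from n import *
s=st(); print(rel(W(0,-98.9-1.4,34),84.53,s))
f=grab_frame("side"); crop(f,235,120,360,262,"side1.png",5)
f=grab_frame("top"); crop(f,260,160,380,260,"top1.png",6)
E
```

```text
t 1.87 jig [  -8.03 -116.68  114.03] F [0.63 0.11 0.09] Fjig [0.62 0.16 0.09] T [-0.01  0.01  0.03] g 85.1 q [-0.45 -0.    1.87  0.    1.27  1.22]
(array([ 0.77, -1.65,  8.  ]), np.float64(-0.0), np.float64(0.25))
```

View pics/side1.png

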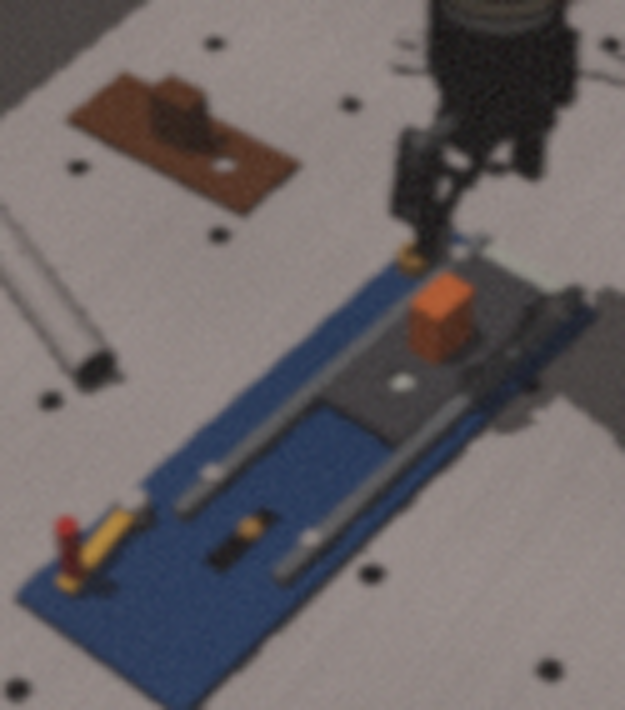

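The side view shows the open gripper hovering just behind and beside the orange block, which is at about (442,318) in the crop. I'll centre on it and descend.

Request:
step_arm(
  series=[
    {"tx": 0.77,"ty": -1.65,"tz": 0,"wx": 0,"wy": 0,"wz": 0,"grip": 8.5},
    {"tx": 0.77,"ty": -1.65,"tz": 1,"wx": 0,"wy": 0,"wz": 0,"grip": 8.5},
    {"tx": 0.77,"ty": -1.65,"tz": 2.5,"wx": 0,"wy": 0,"wz": 0,"grip": 8.5},
    {"tx": 0.77,"ty": -1.65,"tz": 4,"wx": 0,"wy": 0,"wz": 0,"grip": 8.5},
    {"tx": 0.77,"ty": -1.65,"tz": 5.5,"wx": 0,"wy": 0,"wz": 0,"grip": 8.5},
    {"tx": 0.77,"ty": -1.65,"tz": 6.5,"wx": 0,"wy": 0,"wz": 0,"grip": 8.5},
    {"tx": 0.77,"ty": -1.65,"tz": 7.2,"wx": 0,"wy": 0,"wz": 0,"grip": 8.5},
    {"tx": 0.77,"ty": -1.65,"tz": 7.5,"wx": 0,"wy": 0,"wz": 0,"grip": 8.5},
    {"tx": 0.77,"ty": -1.65,"tz": 7.5,"wx": 0,"wy": 0,"wz": 0,"grip": 8.5},
    {"tx": 0.77,"ty": -1.65,"tz": 7.5,"wx": 0,"wy": 0,"wz": 0,"grip": 8.5},
  ],
)

```text
time: 2.8
tool_pos: [0.5397, -0.1583, 0.0369]
tool_rot: [0.0, 0.999, -0.047, 0.0]
contact_force: [0.2, -0.1, 0.1]
gripper_width: 0.993
```

```bash
python3 - <<'E'
from n import *
s=st(); print(rel(W(0,-98.9-1.4,36),84.53,s))
f=grab_frame("side"); crop(f,285,130,365,230,"side2.png",6)
f=grab_frame("top"); crop(f,260,160,380,260,"top2.png",6)
E
```

```text
t 2.8 jig [ -1.35 -99.38  36.9 ] F [ 0.16 -0.14  0.12] Fjig [ 0.17 -0.12  0.12] T [ 0.    0.   -0.02] g 84.8 q [-0.42  0.11  1.9  -0.    1.13  1.25]
(array([0.13, 0.09, 0.09]), np.float64(0.05), np.float64(0.06))
```

View pics/side2.png

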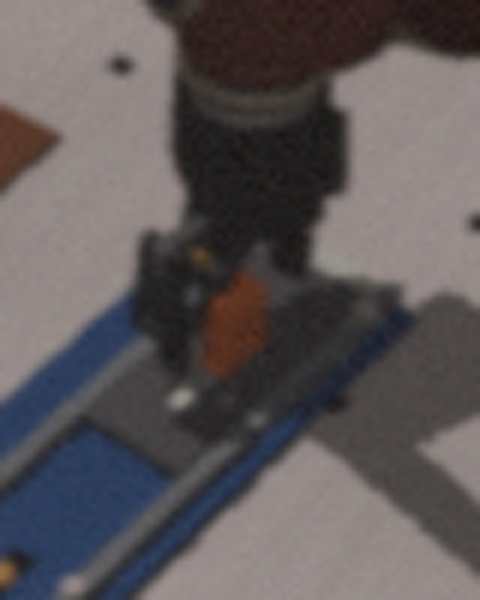

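View pics/top2.png

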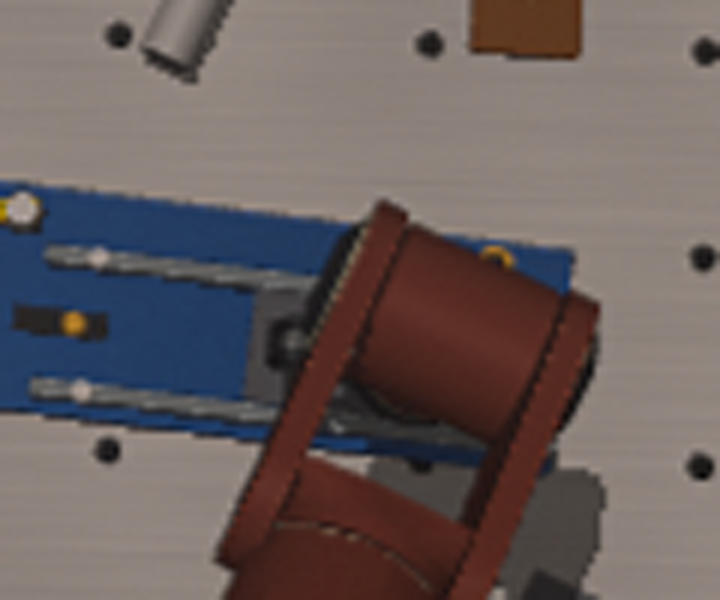

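Side view: the orange block (235,320 in the crop) sits between the fingers and the force is zero. I'm closing now.

Request:
step_arm(
  series=[
    {"tx": 0.1,"ty": 0.05,"tz": 0,"wx": 0,"wy": 0,"wz": 0,"grip": 6},
    {"tx": 0.1,"ty": 0.05,"tz": 0,"wx": 0,"wy": 0,"wz": 0,"grip": 5},
    {"tx": 0.1,"ty": 0.05,"tz": 0,"wx": 0,"wy": 0,"wz": 0,"grip": 4.5},
    {"tx": 0.1,"ty": 0.05,"tz": 0,"wx": 0,"wy": 0,"wz": 0,"grip": 4.2},
    {"tx": 0.1,"ty": 0.05,"tz": 0,"wx": 0,"wy": 0,"wz": 0,"grip": 3.9},
    {"tx": 0.1,"ty": 0.05,"tz": 0,"wx": 0,"wy": 0,"wz": 0,"grip": 3.6},
    {"tx": 0.1,"ty": 0.05,"tz": 0,"wx": 0,"wy": 0,"wz": 0,"grip": 3.2},
    {"tx": 0.1,"ty": 0.05,"tz": 0,"wx": 0,"wy": 0,"wz": 0,"grip": 3},
    {"tx": 0.1,"ty": 0.05,"tz": 0,"wx": 0,"wy": 0,"wz": 0,"grip": 3},
    {"tx": 0.1,"ty": 0.05,"tz": 0,"wx": 0,"wy": 0,"wz": 0,"grip": 3},
  ],
)

```text
time: 3.73
tool_pos: [0.5403, -0.1583, 0.0366]
tool_rot: [-0.0, 0.999, -0.047, 0.0]
contact_force: [-0.7, 2.7, 4.2]
gripper_width: 0.41
```

```bash
python3 - <<'E'
from n import *
s=st(); print(rel(W(0,35,36.9),84.53,s))
E
```

```text
t 3.73 jig [ -0.7  -99.34  36.62] F [-0.69  2.74  4.22] Fjig [-0.95  2.66  4.22] T [0.6  0.17 0.01] g 35.0 q [-0.42  0.11  1.9   0.    1.13  1.25]
(array([  0.08, -13.43,  -0.02]), np.float64(0.05), np.float64(0.03))
```

Request:
step_arm(
  series=[
    {"tx": 0,"ty": 0,"tz": -0.05,"wx": 0,"wy": 0,"wz": 0,"grip": 3},
    {"tx": 0,"ty": -0.2,"tz": -0.05,"wx": 0,"wy": 0,"wz": 0,"grip": 3},
    {"tx": 0,"ty": -0.5,"tz": -0.05,"wx": 0,"wy": 0,"wz": 0,"grip": 3},
    {"tx": 0,"ty": -0.9,"tz": -0.05,"wx": 0,"wy": 0,"wz": 0,"grip": 3},
    {"tx": 0,"ty": -1.3,"tz": -0.05,"wx": 0,"wy": 0,"wz": 0,"grip": 3},
    {"tx": 0,"ty": -1.7,"tz": -0.05,"wx": 0,"wy": 0,"wz": 0,"grip": 3},
    {"tx": 0,"ty": -2.1,"tz": -0.05,"wx": 0,"wy": 0,"wz": 0,"grip": 3},
    {"tx": 0,"ty": -2.4,"tz": -0.05,"wx": 0,"wy": 0,"wz": 0,"grip": 3},
    {"tx": 0,"ty": -2.5,"tz": -0.05,"wx": 0,"wy": 0,"wz": 0,"grip": 3},
    {"tx": 0,"ty": -2.5,"tz": -0.05,"wx": 0,"wy": 0,"wz": 0,"grip": 3},
  ],
)

```text
time: 4.57
tool_pos: [0.5425, -0.1329, 0.0367]
tool_rot: [-0.0, 0.999, -0.047, -0.0]
contact_force: [-0.2, 0.2, -1.1]
gripper_width: 0.415
```

```bash
python3 - <<'E'
from n import *
s=st(); print(rel(W(0,34,36.9),84.53,s))
f=grab_frame("side"); crop(f,235,130,365,262,"side3.png",5)
E
```

```text
t 4.57 jig [ -0.96 -73.89  36.66] F [-0.22  0.2  -1.15] Fjig [-0.23  0.18 -1.15] T [-0.02 -0.01  0.01] g 35.4 q [-0.37  0.1   1.91  0.    1.13  1.29]
(array([  0.11, -10.79,  -0.02]), np.float64(0.08), np.float64(0.05))
```

View pics/side3.png

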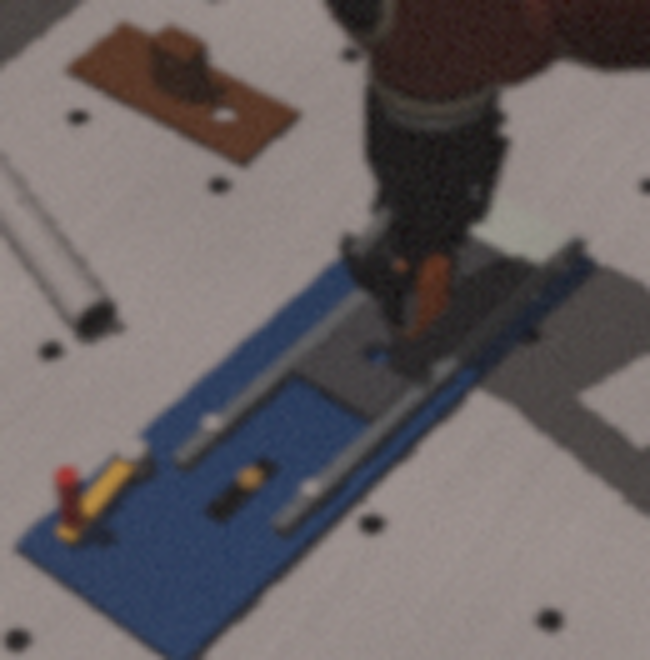

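The side view shows the plate has advanced in the channel. Blue floor shows through its hole at (378,353), and the lateral force is small. Continuing.

Request:
step_arm(
  series=[
    {"tx": 0,"ty": -0.3,"tz": -0.04,"wx": 0,"wy": 0,"wz": 0.05,"grip": 3},
    {"tx": 0.01,"ty": -0.9,"tz": -0.04,"wx": 0,"wy": 0,"wz": 0.05,"grip": 3},
    {"tx": 0.02,"ty": -1.7,"tz": -0.04,"wx": 0,"wy": 0,"wz": 0.05,"grip": 3},
    {"tx": 0.03,"ty": -2.5,"tz": -0.04,"wx": 0,"wy": 0,"wz": 0.05,"grip": 3},
    {"tx": 0.03,"ty": -3.3,"tz": -0.04,"wx": 0,"wy": 0,"wz": 0.05,"grip": 3},
    {"tx": 0.04,"ty": -4.1,"tz": -0.04,"wx": 0,"wy": 0,"wz": 0.05,"grip": 3},
    {"tx": 0.04,"ty": -4.9,"tz": -0.04,"wx": 0,"wy": 0,"wz": 0.05,"grip": 3},
    {"tx": 0.05,"ty": -5.5,"tz": -0.04,"wx": 0,"wy": 0,"wz": 0.05,"grip": 3},
    {"tx": 0.05,"ty": -5.8,"tz": -0.04,"wx": 0,"wy": 0,"wz": 0.05,"grip": 3},
    {"tx": 0.05,"ty": -5.8,"tz": -0.04,"wx": 0,"wy": 0,"wz": 0.05,"grip": 3},
  ],
)

```text
time: 5.45
tool_pos: [0.5483, -0.075, 0.0369]
tool_rot: [-0.0, 0.999, -0.047, -0.0]
contact_force: [0.4, 0.2, -4.7]
gripper_width: 0.413
```

```bash
python3 - <<'E'
from n import *
s=st(); print(rel(W(0,34,36.9),84.53,s))
f=grab_frame("side"); crop(f,235,150,365,262,"side4.png",6)
E
```

```text
t 5.45 jig [ -0.67 -15.67  36.92] F [ 0.35  0.15 -4.66] Fjig [ 0.33  0.18 -4.66] T [-0.02  0.01 -0.01] g 35.3 q [-0.27  0.09  1.92  0.    1.13  1.39]
(array([ 0.07, -4.97,  0.  ]), np.float64(0.07), np.float64(0.04))
```

View pics/side4.png

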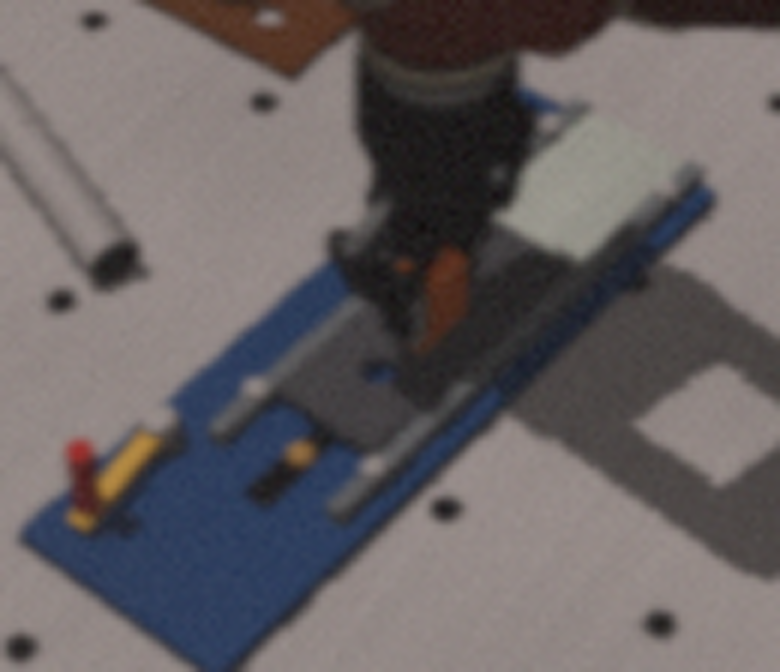

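The side view shows the plate front just short of the pin (302,455), with the weight fully carried (4.7 N). I'll lift 0.5 mm more for clearance and go slowly over the pin.

Request:
step_arm(
  series=[
    {"tx": 0,"ty": 0,"tz": -0.05,"wx": 0,"wy": 0,"wz": 0.05,"grip": 3},
    {"tx": 0,"ty": -0.3,"tz": -0.05,"wx": 0,"wy": 0,"wz": 0.05,"grip": 3},
    {"tx": 0.01,"ty": -0.6,"tz": -0.05,"wx": 0,"wy": 0,"wz": 0.05,"grip": 3},
    {"tx": 0.02,"ty": -0.9,"tz": -0.05,"wx": 0,"wy": 0,"wz": 0.05,"grip": 3},
    {"tx": 0.02,"ty": -1.2,"tz": -0.05,"wx": 0,"wy": 0,"wz": 0.05,"grip": 3},
    {"tx": 0.02,"ty": -1.5,"tz": -0.05,"wx": 0,"wy": 0,"wz": 0.05,"grip": 3},
    {"tx": 0.02,"ty": -1.8,"tz": -0.05,"wx": 0,"wy": 0,"wz": 0.05,"grip": 3},
    {"tx": 0.03,"ty": -2.1,"tz": -0.05,"wx": 0,"wy": 0,"wz": 0.05,"grip": 3},
    {"tx": 0.03,"ty": -2.4,"tz": -0.05,"wx": 0,"wy": 0,"wz": 0.05,"grip": 3},
    {"tx": 0.03,"ty": -2.5,"tz": -0.05,"wx": 0,"wy": 0,"wz": 0.05,"grip": 3},
  ],
)

```text
time: 6.33
tool_pos: [0.5511, -0.0506, 0.0376]
tool_rot: [-0.0, 0.999, -0.048, -0.0]
contact_force: [-0.2, 0.1, -5.5]
gripper_width: 0.415
```

```bash
python3 - <<'E'
from n import *
s=st(); print(rel(W(0,33.5,37.4),84.53,s))
f=grab_frame("side"); crop(f,235,150,365,262,"side5.png",6)
E
```

```text
t 6.33 jig [-0.2   8.91 37.62] F [-0.16  0.06 -5.47] Fjig [-0.16  0.05 -5.47] T [-0.07  0.13 -0.01] g 35.4 q [-0.23  0.09  1.92  0.    1.13  1.44]
(array([ 0.02, -2.46,  0.02]), np.float64(-0.02), np.float64(0.02))
```

View pics/side5.png

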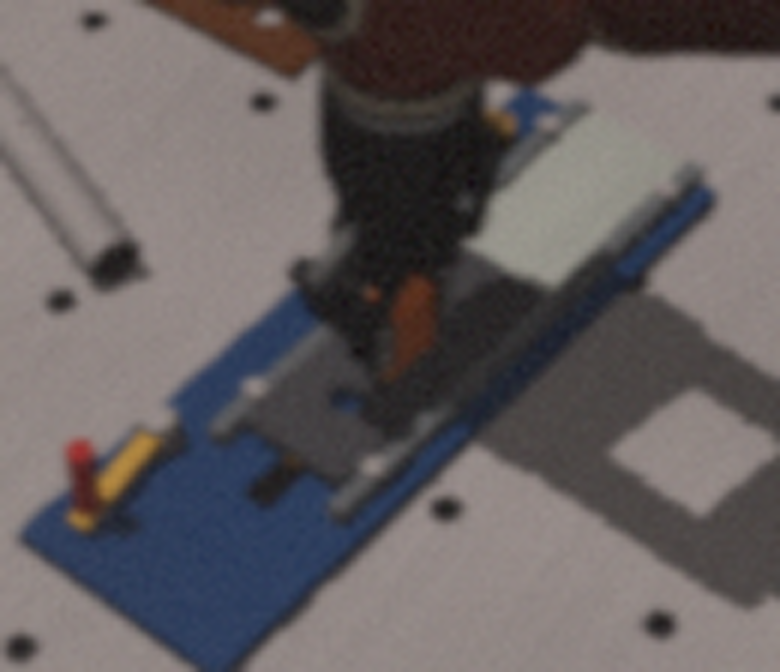

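The plate front is now over the pin, which is half covered at (290,462), with no contact force. I'll carry on to about 8 mm short of the drop position.

Request:
step_arm(
  series=[
    {"tx": 0,"ty": -0.3,"tz": 0,"wx": 0,"wy": 0,"wz": 0,"grip": 3},
    {"tx": 0,"ty": -0.7,"tz": 0,"wx": 0,"wy": 0,"wz": 0,"grip": 3},
    {"tx": 0,"ty": -1.1,"tz": 0,"wx": 0,"wy": 0,"wz": 0,"grip": 3},
    {"tx": 0,"ty": -1.5,"tz": 0,"wx": 0,"wy": 0,"wz": 0,"grip": 3},
    {"tx": 0,"ty": -1.9,"tz": 0,"wx": 0,"wy": 0,"wz": 0,"grip": 3},
    {"tx": 0,"ty": -2.2,"tz": 0,"wx": 0,"wy": 0,"wz": 0,"grip": 3},
    {"tx": 0,"ty": -2.4,"tz": 0,"wx": 0,"wy": 0,"wz": 0,"grip": 3},
    {"tx": 0,"ty": -2.4,"tz": 0,"wx": 0,"wy": 0,"wz": 0,"grip": 3},
    {"tx": 0,"ty": -2.4,"tz": 0,"wx": 0,"wy": 0,"wz": 0,"grip": 3},
    {"tx": 0,"ty": -2.4,"tz": 0,"wx": 0,"wy": 0,"wz": 0,"grip": 3},
  ],
)

```text
time: 7.22
tool_pos: [0.5535, -0.0271, 0.0377]
tool_rot: [-0.0, 0.999, -0.048, -0.0]
contact_force: [-0.5, 1.3, -4.8]
gripper_width: 0.408
```

```bash
python3 - <<'E'
from n import *
s=st(); print(rel(W(0,41.8,36.5),84.53,s))
f=grab_frame("side"); crop(f,235,150,365,262,"side6.png",6)
E
```

```text
t 7.22 jig [-0.1  32.52 37.72] F [-0.53  1.34 -4.78] Fjig [-0.66  1.28 -4.78] T [0.15 0.19 0.07] g 34.9 q [-0.18  0.09  1.92  0.    1.13  1.48]
(array([ 0.01, -0.93,  0.12]), np.float64(-0.04), np.float64(0.02))
```

View pics/side6.png

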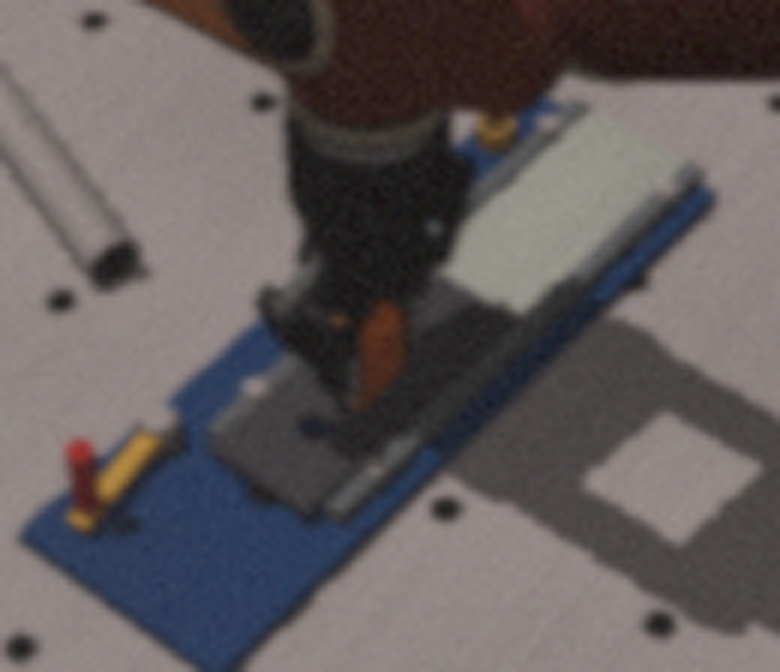

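The side view shows the plate front well past the pin and the tail clear of the shelf, whose edge is at about (450–520,285–310). I'll ease the grip so the tail settles on the floor.

Request:
step_arm(
  series=[
    {"tx": 0,"ty": 0,"tz": 0.05,"wx": 0,"wy": 0,"wz": 0,"grip": 3.3},
    {"tx": 0,"ty": 0,"tz": 0.08,"wx": 0,"wy": 0,"wz": 0,"grip": 3.6},
    {"tx": 0,"ty": 0,"tz": 0.08,"wx": 0,"wy": 0,"wz": 0,"grip": 3.7},
    {"tx": 0,"ty": 0,"tz": 0.08,"wx": 0,"wy": 0,"wz": 0,"grip": 3.8},
    {"tx": 0,"ty": 0,"tz": 0.08,"wx": 0,"wy": 0,"wz": 0,"grip": 3.9},
    {"tx": 0,"ty": 0,"tz": 0.08,"wx": 0,"wy": 0,"wz": 0,"grip": 4.1},
    {"tx": 0,"ty": 0,"tz": 0.08,"wx": 0,"wy": 0,"wz": 0,"grip": 4.4},
    {"tx": 0,"ty": 0,"tz": 0.08,"wx": 0,"wy": 0,"wz": 0,"grip": 4.8},
    {"tx": 0,"ty": 0,"tz": 0.08,"wx": 0,"wy": 0,"wz": 0,"grip": 4.8},
    {"tx": 0,"ty": 0,"tz": 0.08,"wx": 0,"wy": 0,"wz": 0,"grip": 4.8},
  ],
)

```text
time: 8.1
tool_pos: [0.5536, -0.0272, 0.037]
tool_rot: [0.0, 0.999, -0.048, 0.0]
contact_force: [0.6, -0.0, -0.2]
gripper_width: 0.56
```

```bash
python3 - <<'E'
from n import *
s=st()
f=grab_frame("side"); crop(f,235,150,365,262,"side7.png",6)
E
```

```text
t 8.1 jig [2.000e-02 3.240e+01 3.699e+01] F [ 0.55 -0.03 -0.19] Fjig [ 0.55  0.02 -0.19] T [ 0.01 -0.01  0.03] g 47.8 q [-0.18  0.09  1.92  0.    1.13  1.48]
```

View pics/side7.png

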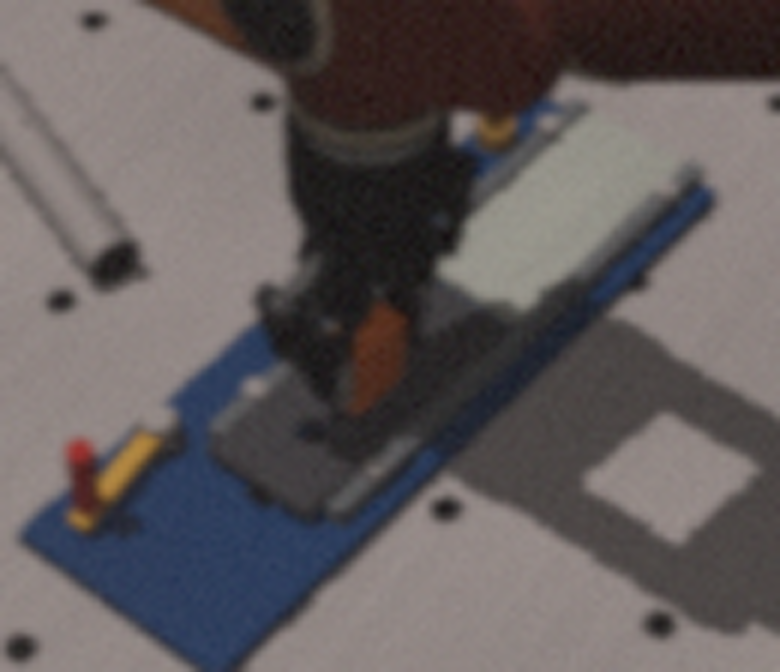

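The grip is free, the block stands between the open fingers, and the force is zero. I'll lower slightly and push by feel.

Request:
step_arm(
  series=[
    {"tx": 0,"ty": 0,"tz": 0.3,"wx": 0,"wy": 0,"wz": 0,"grip": 4.8},
    {"tx": 0,"ty": -0.15,"tz": 0.5,"wx": 0,"wy": 0,"wz": 0,"grip": 4.8},
    {"tx": 0,"ty": -0.3,"tz": 0.5,"wx": 0,"wy": 0,"wz": 0,"grip": 4.8},
    {"tx": 0,"ty": -0.4,"tz": 0.5,"wx": 0,"wy": 0,"wz": 0,"grip": 4.8},
    {"tx": 0,"ty": -0.5,"tz": 0.5,"wx": 0,"wy": 0,"wz": 0,"grip": 4.8},
    {"tx": 0,"ty": -0.6,"tz": 0.5,"wx": 0,"wy": 0,"wz": 0,"grip": 4.8},
    {"tx": 0,"ty": -0.7,"tz": 0.5,"wx": 0,"wy": 0,"wz": 0,"grip": 4.8},
    {"tx": 0,"ty": -0.8,"tz": 0.5,"wx": 0,"wy": 0,"wz": 0,"grip": 4.8},
    {"tx": 0,"ty": -0.9,"tz": 0.5,"wx": 0,"wy": 0,"wz": 0,"grip": 4.8},
    {"tx": 0,"ty": -1.0,"tz": 0.5,"wx": 0,"wy": 0,"wz": 0,"grip": 4.8},
  ],
)

```text
time: 8.98
tool_pos: [0.5543, -0.0173, 0.0318]
tool_rot: [0.0, 0.999, -0.048, -0.0]
contact_force: [0.2, -1.0, -1.3]
gripper_width: 0.559
```

```bash
python3 - <<'E'
from n import *
s=st()
f=grab_frame("side"); crop(f,235,150,365,262,"side8.png",6)
E
```

```text
t 8.98 jig [-0.18 42.39 31.77] F [ 0.23 -1.01 -1.31] Fjig [ 0.32 -0.99 -1.31] T [-0.29  0.05 -0.02] g 47.8 q [-0.17  0.1   1.92 -0.    1.12  1.5 ]
```

View pics/side8.png

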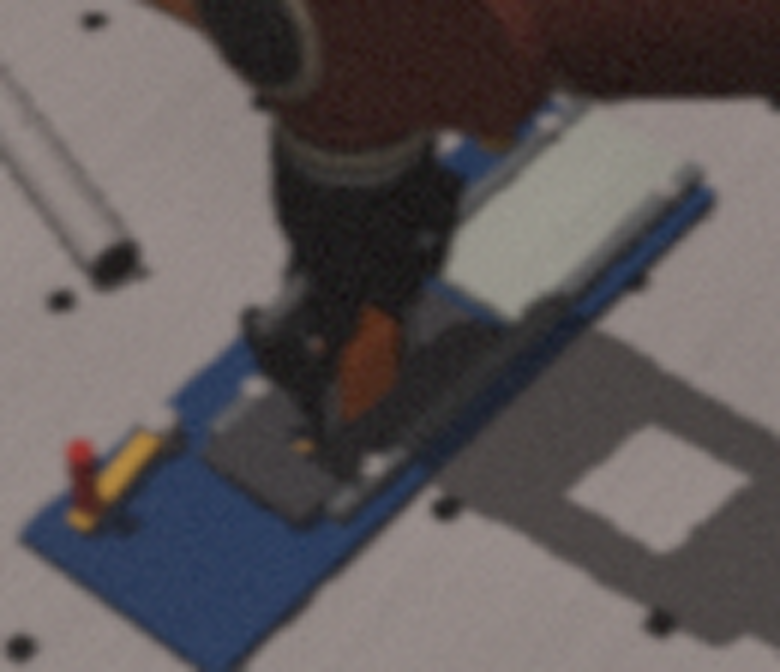

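Brass is now showing through the hole at (305,446), and the push force is about 1 N. Continuing in small steps.

Request:
step_arm(
  series=[
    {"tx": 0,"ty": -0.05,"tz": 0,"wx": 0,"wy": 0,"wz": 0,"grip": 4.8},
    {"tx": 0,"ty": -0.1,"tz": 0,"wx": 0,"wy": 0,"wz": 0,"grip": 4.8},
    {"tx": 0,"ty": -0.15,"tz": 0,"wx": 0,"wy": 0,"wz": 0,"grip": 4.8},
    {"tx": 0,"ty": -0.2,"tz": 0,"wx": 0,"wy": 0,"wz": 0,"grip": 4.8},
    {"tx": 0,"ty": -0.25,"tz": 0,"wx": 0,"wy": 0,"wz": 0,"grip": 4.8},
    {"tx": 0,"ty": -0.28,"tz": 0,"wx": 0,"wy": 0,"wz": 0,"grip": 4.8},
    {"tx": 0,"ty": -0.3,"tz": 0,"wx": 0,"wy": 0,"wz": 0,"grip": 4.8},
    {"tx": 0,"ty": -0.3,"tz": 0,"wx": 0,"wy": 0,"wz": 0,"grip": 4.8},
    {"tx": 0,"ty": -0.3,"tz": 0,"wx": 0,"wy": 0,"wz": 0,"grip": 4.8},
    {"tx": 0,"ty": -0.3,"tz": 0,"wx": 0,"wy": 0,"wz": 0,"grip": 4.8},
  ],
)

```text
time: 9.87
tool_pos: [0.5548, -0.0142, 0.032]
tool_rot: [-0.0, 0.999, -0.048, 0.0]
contact_force: [0.2, 0.2, 0.2]
gripper_width: 0.562
```

```bash
python3 - <<'E'
from n import *
s=st()
f=grab_frame("side"); crop(f,235,150,365,262,"side9.png",6)
E
```

```text
t 9.87 jig [-1.000e-02  4.543e+01  3.198e+01] F [0.22 0.23 0.23] Fjig [0.2  0.25 0.23] T [ 0.08 -0.    0.02] g 48.0 q [-0.16  0.1   1.92  0.    1.12  1.51]
```

View pics/side9.png

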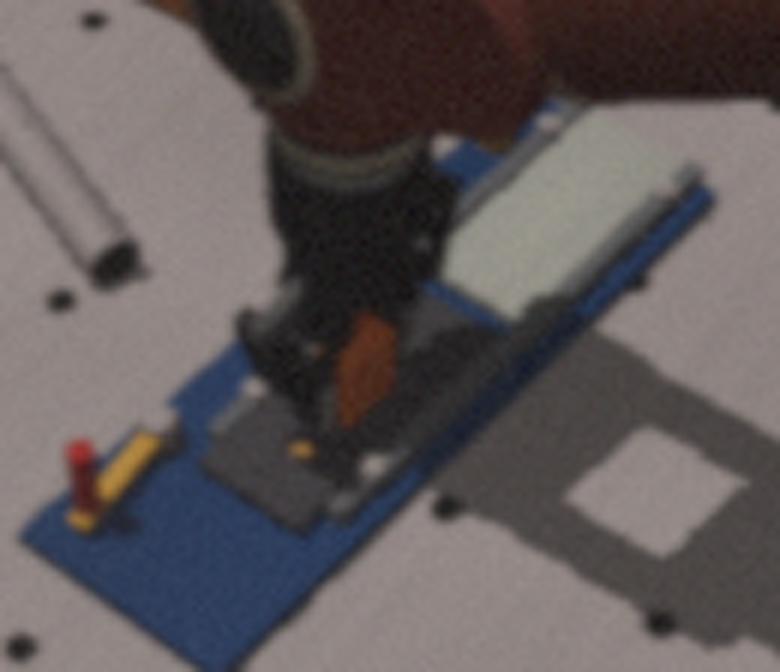

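Force fell back to zero and more of the pin shows at (302,449), so the plate has probably dropped. I'll confirm with a gentle nudge.

Request:
step_arm(
  series=[
    {"tx": 0,"ty": -0.05,"tz": 0,"wx": 0,"wy": 0,"wz": 0,"grip": 4.8},
    {"tx": 0,"ty": -0.1,"tz": 0,"wx": 0,"wy": 0,"wz": 0,"grip": 4.8},
    {"tx": 0,"ty": -0.13,"tz": 0,"wx": 0,"wy": 0,"wz": 0,"grip": 4.8},
    {"tx": 0,"ty": -0.16,"tz": 0,"wx": 0,"wy": 0,"wz": 0,"grip": 4.8},
    {"tx": 0,"ty": -0.18,"tz": 0,"wx": 0,"wy": 0,"wz": 0,"grip": 4.8},
    {"tx": 0,"ty": -0.2,"tz": 0,"wx": 0,"wy": 0,"wz": 0,"grip": 4.8},
    {"tx": 0,"ty": -0.2,"tz": 0,"wx": 0,"wy": 0,"wz": 0,"grip": 4.8},
    {"tx": 0,"ty": -0.2,"tz": 0,"wx": 0,"wy": 0,"wz": 0,"grip": 4.8},
    {"tx": 0,"ty": -0.2,"tz": 0,"wx": 0,"wy": 0,"wz": 0,"grip": 4.8},
    {"tx": 0,"ty": -0.2,"tz": 0,"wx": 0,"wy": 0,"wz": 0,"grip": 4.8},
  ],
)

```text
time: 10.75
tool_pos: [0.5549, -0.0123, 0.0319]
tool_rot: [-0.0, 0.999, -0.048, 0.0]
contact_force: [0.1, -0.3, -0.3]
gripper_width: 0.565
```

```bash
python3 - <<'E'
from n import *
s=st()
f=grab_frame("side"); crop(f,255,190,335,250,"side10.png",9)
E
```

```text
t 10.75 jig [-4.000e-02  4.740e+01  3.192e+01] F [ 0.1  -0.29 -0.33] Fjig [ 0.13 -0.28 -0.33] T [-0.01 -0.04 -0.01] g 48.2 q [-0.16  0.1   1.92  0.    1.12  1.51]
```

View pics/side10.png

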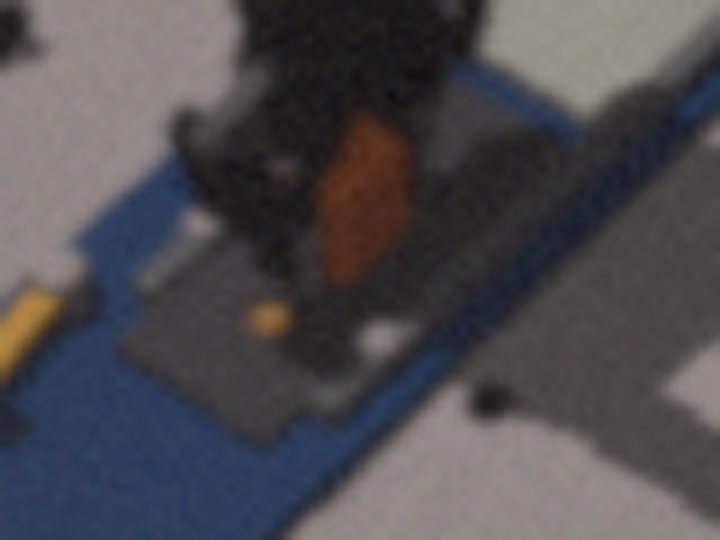

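The pin now fills the hole (round brass spot at (269,318) in the crop), and the front edge shows no raised shadow. I'll back off, raise, and then measure the block top height.

Request:
step_arm(
  series=[
    {"tx": 0,"ty": 0.3,"tz": 0,"wx": 0,"wy": 0,"wz": 0,"grip": 5.2},
    {"tx": 0,"ty": 0.5,"tz": 0,"wx": 0,"wy": 0,"wz": 0,"grip": 5.2},
    {"tx": 0,"ty": 0.5,"tz": -0.5,"wx": 0,"wy": 0,"wz": 0,"grip": 5.2},
    {"tx": 0,"ty": 0.5,"tz": -2,"wx": 0,"wy": 0,"wz": 0,"grip": 5.2},
    {"tx": 0,"ty": 0.5,"tz": -4,"wx": 0,"wy": 0,"wz": 0,"grip": 5.2},
    {"tx": 0,"ty": 0.5,"tz": -6.5,"wx": 0,"wy": 0,"wz": 0,"grip": 5.2},
    {"tx": 0,"ty": 0.5,"tz": -9,"wx": 0,"wy": 0,"wz": -6,"grip": 5.2},
    {"tx": 0,"ty": 0.5,"tz": -9,"wx": 0,"wy": 0,"wz": -12,"grip": 5.2},
    {"tx": 0,"ty": 0.5,"tz": -9,"wx": 0,"wy": 0,"wz": -18,"grip": 5.2},
    {"tx": 0,"ty": 0.5,"tz": -9,"wx": 0,"wy": 0,"wz": -24,"grip": 5.2},
  ],
)

```text
time: 11.63
tool_pos: [0.555, -0.0175, 0.1233]
tool_rot: [0.0, 0.987, 0.163, 0.001]
contact_force: [-0.0, 1.4, -0.6]
gripper_width: 0.61
```

```bash
python3 - <<'E'
from n import *
s=st()
t=W(60-60*np.sin(.15),116+60*np.cos(.15),112); print(t,rel(t,-5.47+6,s))
f=grab_frame("side"); crop(f,235,150,335,262,"side11.png",5)
E
```

```text
t 11.63 jig [  0.53  42.25 123.34] F [-0.01  1.37 -0.64] Fjig [-0.14  1.36 -0.64] T [-0.03 -0.04 -0.01] g 52.1 q [-0.17 -0.02  1.87  0.    1.29  1.08]
[0.61798867 0.11019937 0.112     ] (array([ 10.07, -10.06,   1.14]), np.float64(-71.76), np.float64(0.12))
```

View pics/side11.png

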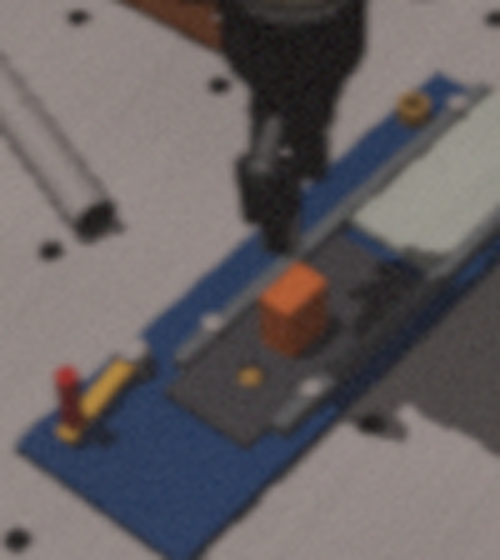

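The side view shows the orange block (294,290) upright, the brass pin centred in the hole at (250,377), and the plate flat between the fences. I'm moving over the clamp post next.

Request:
step_arm(
  series=[
    {"tx": 1,"ty": -1,"tz": 0,"wx": 0,"wy": 0,"wz": -7,"grip": 5},
    {"tx": 2.5,"ty": -2.5,"tz": 0,"wx": 0,"wy": 0,"wz": -14,"grip": 5},
    {"tx": 4,"ty": -4,"tz": 0,"wx": 0,"wy": 0,"wz": -21,"grip": 5},
    {"tx": 6,"ty": -6,"tz": 0,"wx": 0,"wy": 0,"wz": -28,"grip": 5},
    {"tx": 8,"ty": -8,"tz": 0,"wx": 0,"wy": 0,"wz": -35,"grip": 5},
    {"tx": 9.5,"ty": -9.5,"tz": 0,"wx": 0,"wy": 0,"wz": -42,"grip": 5},
    {"tx": 10.1,"ty": -10.1,"tz": 0,"wx": 0,"wy": 0,"wz": -49,"grip": 5},
    {"tx": 10.1,"ty": -10.1,"tz": 0,"wx": 0,"wy": 0,"wz": -56,"grip": 5},
    {"tx": 10.1,"ty": -10.1,"tz": 0,"wx": 0,"wy": 0,"wz": -63,"grip": 5},
    {"tx": 10.1,"ty": -10.1,"tz": 0,"wx": 0,"wy": 0,"wz": -70,"grip": 5},
  ],
)

```text
time: 12.52
tool_pos: [0.6183, 0.1109, 0.1219]
tool_rot: [-0.0, 0.715, 0.699, -0.0]
contact_force: [0.0, -0.4, 0.1]
gripper_width: 0.587
```

```bash
python3 - <<'E'
from n import *
s=st()
t=W(60-60*np.sin(.15),116+60*np.cos(.15),42); print(t,rel(t,-5.47+6,s))
f=grab_frame("side"); crop(f,235,150,335,262,"side12.png",5)
g=grab_frame("top"); crop(g,225,170,345,250,"top12.png",6)
E
```

```text
t 12.52 jig [ 51.23 176.02 121.94] F [ 0.   -0.38  0.14] Fjig [ 0.04 -0.38  0.14] T [-0.03 -0.01  0.05] g 50.1 q [ 0.06  0.15  1.7  -0.    1.3   0.08]
[0.61798867 0.11019937 0.042     ] (array([-0.07, -0.02,  7.99]), np.float64(-1.8), np.float64(0.01))
```

View pics/side12.png

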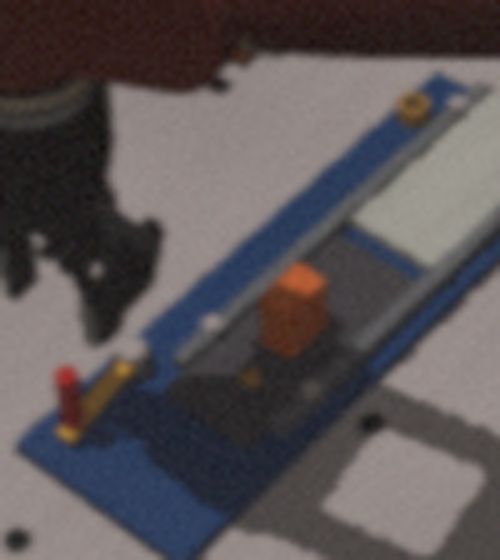

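View pics/top12.png

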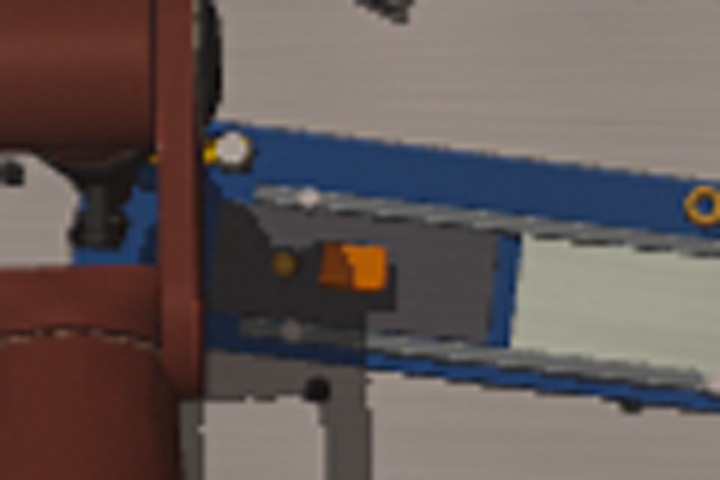

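Top view: block (354,266), pin seen in the hole at (284,263), and the shelf-edge gap behind the tail at about x=505. I'll check the block height by two views, then descend.

```bash
python3 - <<'E'
from n import *
g=grab_frame("top"); f=grab_frame("side")
pt=lambda u,v:((u+.5)/6-.5+225,(v+.5)/6-.5+170)
ps=lambda u,v:((u+.5)/5-.5+235,(v+.5)/5-.5+150)
print("block top tri",Jg(tri(g,pt(354,266),f,ps(296,287))).round(1))
print("pin tri",Jg(tri(g,pt(284,263),f,ps(250,377))).round(1))
for z in (62,65,69):
    print(z,"top",np.round((np.array(proj(g,W(0,41.8,z)))-[225,170]+.5)*6-.5), "side",np.round((np.array(proj(f,W(0,41.8,z)))-[235,150]+.5)*5-.5))
E
```

```text
block top tri [ 0.7 40.3 60.6]
pin tri [ 1.4 80.5 14.9]
62 top [351. 266.] side [297. 288.]
65 top [351. 265.] side [297. 284.]
69 top [351. 265.] side [297. 280.]
```

Request:
step_arm(
  series=[
    {"tx": 0,"ty": 0,"tz": 1,"wx": 0,"wy": 0,"wz": -2,"grip": 4.6},
    {"tx": 0,"ty": 0,"tz": 2,"wx": 0,"wy": 0,"wz": -2,"grip": 4.6},
    {"tx": 0,"ty": 0,"tz": 3,"wx": 0,"wy": 0,"wz": -2,"grip": 4.6},
    {"tx": 0,"ty": 0,"tz": 4,"wx": 0,"wy": 0,"wz": -2,"grip": 4.6},
    {"tx": 0,"ty": 0,"tz": 4.5,"wx": 0,"wy": 0,"wz": -2,"grip": 4.6},
    {"tx": 0,"ty": 0,"tz": 5,"wx": 0,"wy": 0,"wz": -2,"grip": 4.6},
    {"tx": 0,"ty": 0,"tz": 5.5,"wx": 0,"wy": 0,"wz": -2,"grip": 4.6},
    {"tx": 0,"ty": 0,"tz": 6,"wx": 0,"wy": 0,"wz": -2,"grip": 4.6},
    {"tx": 0,"ty": 0,"tz": 6,"wx": 0,"wy": 0,"wz": -2,"grip": 4.6},
    {"tx": 0,"ty": 0,"tz": 6,"wx": 0,"wy": 0,"wz": -2,"grip": 4.6},
  ],
)

```text
time: 13.55
tool_pos: [0.6181, 0.1106, 0.0617]
tool_rot: [-0.0, 0.704, 0.71, -0.0]
contact_force: [0.1, 0.1, -0.2]
gripper_width: 0.537
```

```bash
python3 - <<'E'
from n import *
s=st()
f=grab_frame("side"); crop(f,225,190,305,262,"side13.png",8)
E
```

```text
t 13.55 jig [ 51.15 175.7   61.67] F [ 0.11  0.1  -0.24] Fjig [ 0.1   0.11 -0.24] T [-0.05 -0.04  0.  ] g 45.8 q [0.06 0.22 1.73 0.   1.19 0.05]
```

View pics/side13.png

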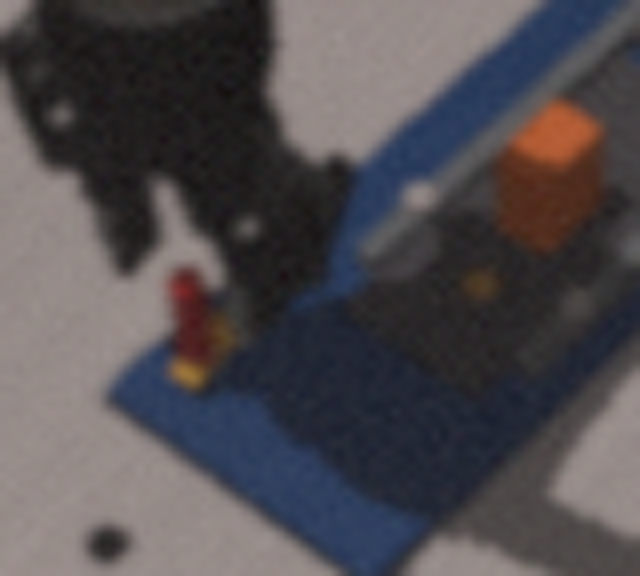

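Both views put the block top at jig z ≈ 60.6–62, so the plate is flat. The post (190,320) is between the fingers. I'm computing the swing waypoints.

```bash
cat > sw.py <<'E'
from n import *
import sys
def way(ths,z,lead,lagdeg=0):
    s=monitor.state(); q=s["tool_rot"]; R=Ro.from_quat([q[1],q[2],q[3],q[0]]).as_matrix()
    y=np.degrees(np.arctan2(R[1,1],R[0,1]))
    for th_ in ths:
        t=np.array([-np.cos(th_),-np.sin(th_)])
        p=np.array([60-60*np.sin(th_),116+60*np.cos(th_)])+lead*t
        d=R.T@(W(p[0],p[1],z)-s["tool_pos"])*100
        yaw=-5.47+np.degrees(th_)-lagdeg   # tool y = -t direction
        wz=-(((yaw-y)+180)%360-180)
        print(round(th_,2),d.round(2),round(wz,1))
if __name__=="__main__":
    st(); way(np.arange(.15,1.62,.1),42,8)
E
python3 sw.py
```

```text
t 13.6 jig [ 51.46 175.71  62.15] F [-0.47 -0.41 -0.33] Fjig [-0.42 -0.46 -0.33] T [-0.06 -0.01  0.04] g 46.5 q [0.06 0.22 1.73 0.   1.19 0.05]
0.15 [-0.07 -0.85  2.01] -2.7
0.25 [-0.21 -1.44  2.01] -8.4
0.35 [-0.4  -2.01  2.01] -14.1
0.45 [-0.66 -2.56  2.01] -19.8
0.55 [-0.96 -3.08  2.01] -25.6
0.65 [-1.32 -3.57  2.01] -31.3
0.75 [-1.72 -4.02  2.01] -37.0
0.85 [-2.17 -4.43  2.01] -42.8
0.95 [-2.65 -4.79  2.01] -48.5
1.05 [-3.17 -5.1   2.01] -54.2
1.15 [-3.72 -5.36  2.01] -59.9
1.25 [-4.29 -5.57  2.01] -65.7
1.35 [-4.87 -5.71  2.01] -71.4
1.45 [-5.47 -5.8   2.01] -77.1
1.55 [-6.08 -5.82  2.01] -82.9
```

Request:
step_arm(
  series=[
    {"tx": 0,"ty": 0,"tz": 1,"wx": 0,"wy": 0,"wz": -2,"grip": 4.6},
    {"tx": 0,"ty": 0,"tz": 2,"wx": 0,"wy": 0,"wz": -2,"grip": 4},
    {"tx": 0,"ty": 0,"tz": 2,"wx": 0,"wy": 0,"wz": -2.5,"grip": 3.4},
    {"tx": -0.05,"ty": -0.4,"tz": 2,"wx": 0,"wy": 0,"wz": -2.7,"grip": 3},
    {"tx": -0.07,"ty": -0.85,"tz": 2,"wx": 0,"wy": 0,"wz": -2.7,"grip": 3},
    {"tx": -0.14,"ty": -1.15,"tz": 2,"wx": 0,"wy": 0,"wz": -5.5,"grip": 3},
    {"tx": -0.21,"ty": -1.45,"tz": 2,"wx": 0,"wy": 0,"wz": -8.4,"grip": 3},
    {"tx": -0.4,"ty": -2.0,"tz": 2,"wx": 0,"wy": 0,"wz": -14,"grip": 3},
    {"tx": -0.65,"ty": -2.55,"tz": 2,"wx": 0,"wy": 0,"wz": -19.8,"grip": 3},
    {"tx": -0.65,"ty": -2.55,"tz": 2,"wx": 0,"wy": 0,"wz": -19.8,"grip": 3},
  ],
)

```text
time: 14.43
tool_pos: [0.5922, 0.1036, 0.0425]
tool_rot: [0.0, 0.571, 0.821, 0.0]
contact_force: [0.0, 0.2, 0.2]
gripper_width: 0.352
```

```bash
python3 - <<'E'
from n import *
from sw import way
s=st(); way(np.arange(.45,1.6,.1),42,8)
f=grab_frame("side"); crop(f,225,190,305,262,"side14.png",8)
E
```

```text
t 14.43 jig [ 26.04 166.3   42.53] F [0.   0.19 0.22] Fjig [-0.02  0.18  0.22] T [ 0.03 -0.    0.02] g 30.0 q [ 0.05  0.18  1.8  -0.    1.15 -0.31]
0.45 [-0.01  0.07  0.05] 0.0
0.55 [-0.12 -0.53  0.05] -5.7
0.65 [-0.28 -1.11  0.05] -11.4
0.75 [-0.51 -1.67  0.05] -17.2
0.85 [-0.79 -2.2   0.05] -22.9
0.95 [-1.12 -2.71  0.05] -28.6
1.05 [-1.5  -3.18  0.05] -34.3
1.15 [-1.93 -3.61  0.05] -40.1
1.25 [-2.4  -3.99  0.05] -45.8
1.35 [-2.9  -4.33  0.05] -51.5
1.45 [-3.44 -4.61  0.05] -57.3
1.55 [-4.   -4.84  0.05] -63.0
```

View pics/side14.png

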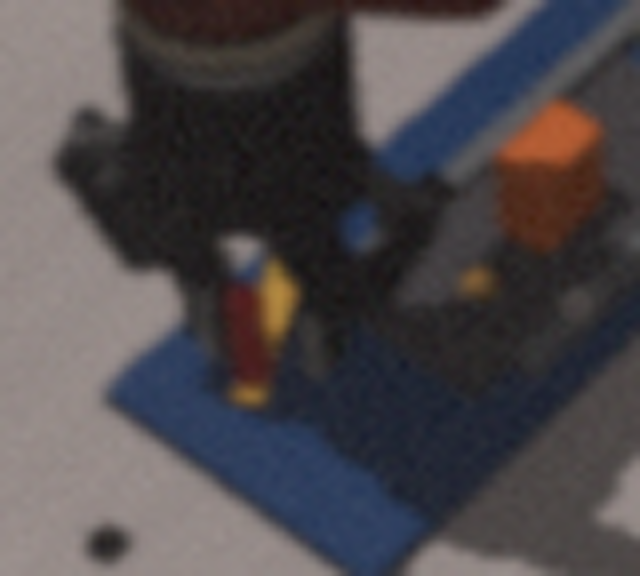

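The post (245,330) sits between the fingers and moves with them, so I'm continuing the swing.

Request:
step_arm(
  series=[
    {"tx": -0.05,"ty": -0.25,"tz": 0,"wx": 0,"wy": 0,"wz": -3,"grip": 3},
    {"tx": -0.12,"ty": -0.53,"tz": 0,"wx": 0,"wy": 0,"wz": -6,"grip": 3},
    {"tx": -0.28,"ty": -1.1,"tz": 0,"wx": 0,"wy": 0,"wz": -11.5,"grip": 3},
    {"tx": -0.5,"ty": -1.65,"tz": 0,"wx": 0,"wy": 0,"wz": -17,"grip": 3},
    {"tx": -0.8,"ty": -2.2,"tz": 0,"wx": 0,"wy": 0,"wz": -23,"grip": 3},
    {"tx": -1.1,"ty": -2.7,"tz": 0,"wx": 0,"wy": 0,"wz": -28.5,"grip": 3},
    {"tx": -1.5,"ty": -3.2,"tz": 0,"wx": 0,"wy": 0,"wz": -34.5,"grip": 3},
    {"tx": -1.95,"ty": -3.6,"tz": 0,"wx": 0,"wy": 0,"wz": -40,"grip": 3},
    {"tx": -2.4,"ty": -4.0,"tz": 0,"wx": 0,"wy": 0,"wz": -46,"grip": 3},
    {"tx": -2.4,"ty": -4.0,"tz": 0,"wx": 0,"wy": 0,"wz": -46,"grip": 3},
  ],
)

```text
time: 15.32
tool_pos: [0.5638, 0.067, 0.0424]
tool_rot: [0.0, 0.206, 0.978, 0.0]
contact_force: [0.3, -0.1, -0.0]
gripper_width: 0.351
```

```bash
python3 - <<'E'
from n import *
from sw import way
s=st(); way(np.arange(1.25,1.66,.05),42,8)
f=grab_frame("side"); crop(f,225,190,305,262,"side15.png",8)
E
```

```text
t 15.32 jig [  1.18 127.16  42.42] F [ 0.35 -0.14 -0.01] Fjig [ 0.36 -0.1  -0.01] T [-0.06 -0.05 -0.03] g 30.0 q [-0.01  0.11  1.89 -0.    1.14 -1.17]
1.25 [ 0.07 -0.    0.04] 0.0
1.3 [ 0.02 -0.3   0.04] -2.8
1.35 [-0.04 -0.6   0.04] -5.7
1.4 [-0.12 -0.89  0.04] -8.6
1.45 [-0.21 -1.18  0.04] -11.4
1.5 [-0.32 -1.46  0.04] -14.3
1.55 [-0.44 -1.74  0.04] -17.1
1.6 [-0.57 -2.01  0.04] -20.0
1.65 [-0.72 -2.28  0.04] -22.9
```

View pics/side15.png

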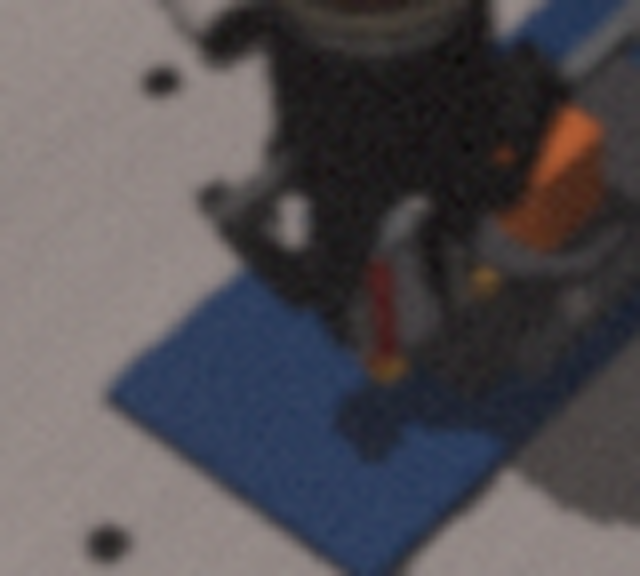

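The post is near θ≈1.2. I'll raise 8 mm to clear the orange block and finish slowly.

Request:
step_arm(
  series=[
    {"tx": 0,"ty": 0,"tz": -0.8,"wx": 0,"wy": 0,"wz": 0,"grip": 3},
    {"tx": 0,"ty": 0,"tz": -0.8,"wx": 0,"wy": 0,"wz": 0,"grip": 3},
    {"tx": 0.02,"ty": -0.3,"tz": -0.8,"wx": 0,"wy": 0,"wz": -3,"grip": 3},
    {"tx": -0.04,"ty": -0.6,"tz": -0.8,"wx": 0,"wy": 0,"wz": -6,"grip": 3},
    {"tx": -0.12,"ty": -0.9,"tz": -0.8,"wx": 0,"wy": 0,"wz": -9,"grip": 3},
    {"tx": -0.2,"ty": -1.2,"tz": -0.8,"wx": 0,"wy": 0,"wz": -11,"grip": 3},
    {"tx": -0.3,"ty": -1.4,"tz": -0.8,"wx": 0,"wy": 0,"wz": -14,"grip": 3},
    {"tx": -0.35,"ty": -1.6,"tz": -0.8,"wx": 0,"wy": 0,"wz": -15,"grip": 3},
    {"tx": -0.4,"ty": -1.7,"tz": -0.8,"wx": 0,"wy": 0,"wz": -16,"grip": 3},
    {"tx": -0.4,"ty": -1.7,"tz": -0.8,"wx": 0,"wy": 0,"wz": -16,"grip": 3},
  ],
)

```text
time: 16.2
tool_pos: [0.5607, 0.0503, 0.0502]
tool_rot: [0.0, 0.068, 0.998, 0.0]
contact_force: [-0.3, -0.0, 0.3]
gripper_width: 0.347
```

```bash
python3 - <<'E'
from n import *
from sw import way
s=st(); way(np.arange(1.5,1.66,.05),50,8)
f=grab_frame("side"); crop(f,225,190,305,262,"side16.png",8)
E
```

```text
t 16.2 jig [ -0.3  110.26  50.21] F [-0.26 -0.04  0.32] Fjig [-0.26 -0.07  0.32] T [ 0.03 -0.01 -0.04] g 29.6 q [-0.04  0.09  1.9   0.    1.16 -1.48]
1.5 [0.02 0.2  0.02] 1.8
1.55 [-0.02 -0.1   0.02] -1.1
1.6 [-0.07 -0.4   0.02] -4.0
1.65 [-0.14 -0.69  0.02] -6.8
```

View pics/side16.png

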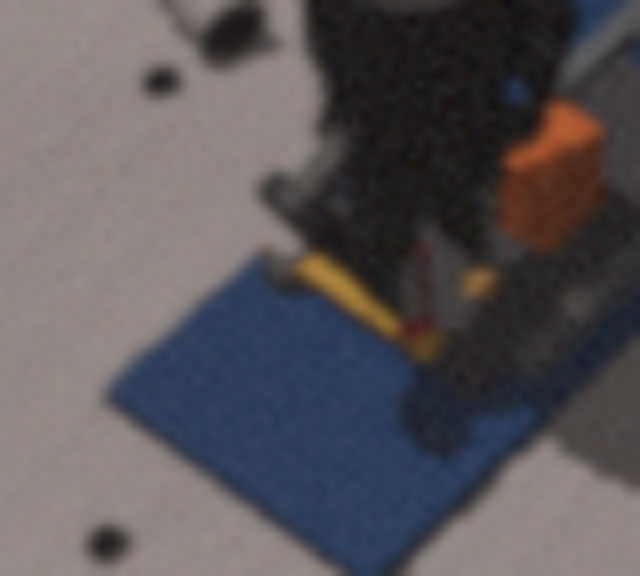

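The yellow arm lies nearly fully across, from (270,265) to (430,345). I'll finish in fine steps until the stop is felt.

Request:
step_arm(
  series=[
    {"tx": 0,"ty": -0.05,"tz": 0,"wx": 0,"wy": 0,"wz": -1,"grip": 3},
    {"tx": 0,"ty": -0.1,"tz": 0,"wx": 0,"wy": 0,"wz": -2,"grip": 3},
    {"tx": 0,"ty": -0.14,"tz": 0,"wx": 0,"wy": 0,"wz": -2,"grip": 3},
    {"tx": 0,"ty": -0.18,"tz": 0,"wx": 0,"wy": 0,"wz": -2,"grip": 3},
    {"tx": 0,"ty": -0.22,"tz": 0,"wx": 0,"wy": 0,"wz": -2,"grip": 3},
    {"tx": 0,"ty": -0.25,"tz": 0,"wx": 0,"wy": 0,"wz": -2,"grip": 3},
    {"tx": 0,"ty": -0.28,"tz": 0,"wx": 0,"wy": 0,"wz": -2,"grip": 3},
    {"tx": 0,"ty": -0.3,"tz": 0,"wx": 0,"wy": 0,"wz": -2,"grip": 3},
    {"tx": 0,"ty": -0.3,"tz": 0,"wx": 0,"wy": 0,"wz": -2,"grip": 3},
    {"tx": 0,"ty": -0.3,"tz": 0,"wx": 0,"wy": 0,"wz": -2,"grip": 3},
  ],
)

```text
time: 17.08
tool_pos: [0.5601, 0.0482, 0.0499]
tool_rot: [0.0, 0.05, 0.999, 0.001]
contact_force: [0.8, 5.6, -0.4]
gripper_width: 0.351
```

```bash
python3 - <<'E'
from n import *
from sw import way
s=st(); way(np.arange(1.5,1.66,.05),50,8)
f=grab_frame("side"); crop(f,225,190,305,262,"side17.png",8)
E
```

```text
t 17.08 jig [ -0.72 108.08  49.9 ] F [ 0.81  5.61 -0.38] Fjig [ 0.27  5.66 -0.38] T [ 0.86 -0.16  0.02] g 30.0 q [-0.05  0.09  1.9   0.    1.16 -1.52]
1.5 [-0.03  0.42 -0.01] 3.8
1.55 [-0.06  0.12 -0.01] 0.9
1.6 [-0.1  -0.18 -0.01] -1.9
1.65 [-0.16 -0.48 -0.01] -4.8
```

The force rose to 5.7 N against the motion, so the clamp is at its stop. I'll back off, centre, rise, and move clear.

Request:
step_arm(
  series=[
    {"tx": 0,"ty": 0.4,"tz": 0,"wx": 0,"wy": 0,"wz": 0,"grip": 3},
    {"tx": 0,"ty": 0.75,"tz": 0,"wx": 0,"wy": 0,"wz": 0,"grip": 3.4},
    {"tx": 0,"ty": 0.75,"tz": 0,"wx": 0,"wy": 0,"wz": 0,"grip": 3.4},
    {"tx": 0,"ty": 0.75,"tz": -0.5,"wx": 0,"wy": 0,"wz": 0,"grip": 3.4},
    {"tx": 0,"ty": 0.75,"tz": -1.5,"wx": 0,"wy": 0,"wz": 0,"grip": 3.4},
    {"tx": 0,"ty": 0.75,"tz": -3,"wx": 0,"wy": 0,"wz": 0,"grip": 3.4},
    {"tx": 0,"ty": 0.75,"tz": -5,"wx": 0,"wy": 0,"wz": 0,"grip": 3.4},
    {"tx": 0,"ty": 0.75,"tz": -8,"wx": 0,"wy": 0,"wz": 0,"grip": 3.4},
    {"tx": 0,"ty": 0.75,"tz": -11,"wx": 0,"wy": 0,"wz": 0,"grip": 3.4},
    {"tx": 0,"ty": 0.75,"tz": -14,"wx": 0,"wy": 0,"wz": 0,"grip": 3.4},
  ],
)

```text
time: 17.97
tool_pos: [0.5606, 0.0545, 0.1922]
tool_rot: [0.0, 0.05, 0.999, -0.0]
contact_force: [0.2, -1.2, -0.2]
gripper_width: 0.399
```

```bash
python3 - <<'E'
from n import *
s=st()
t=np.array([.45,.25,.3]); print(rel(t,None,s))
f=grab_frame("side"); crop(f,235,150,335,262,"side18.png",6)
E
```

```text
t 17.97 jig [ -0.82 114.41 192.18] F [ 0.19 -1.24 -0.23] Fjig [ 0.31 -1.22 -0.23] T [0.03 0.03 0.02] g 34.1 q [-0.04 -0.07  1.8  -0.    1.41 -1.51]
(array([ 12.95,  18.34, -10.8 ]), None, np.float64(0.04))
```

View pics/side18.png

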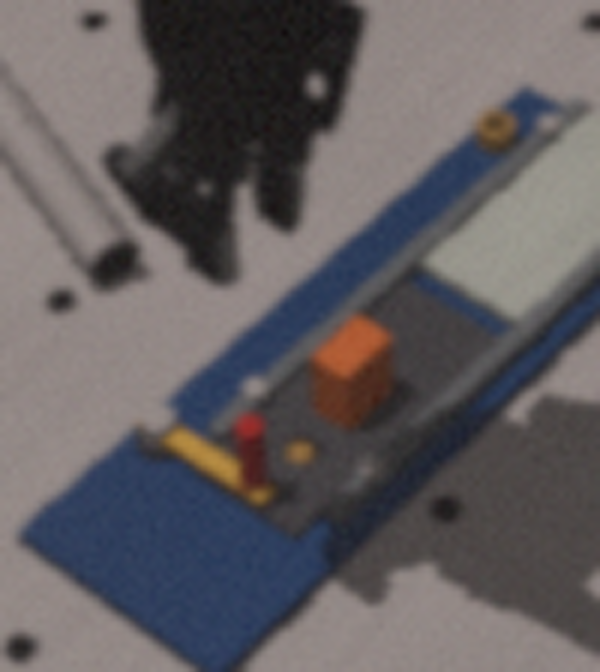

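The side view shows the clamp arm across the plate end ((150,435)–(265,492)), the post at (250,450), the block upright and the bushing (496,130) undisturbed. I'll move the arm clear for a last top-view check.

Request:
step_arm(
  series=[
    {"tx": 0,"ty": 0,"tz": -3,"wx": 0,"wy": 0,"wz": 0,"grip": 3.4},
    {"tx": 1,"ty": 2,"tz": -6,"wx": 0,"wy": 0,"wz": 0,"grip": 3.4},
    {"tx": 2,"ty": 4,"tz": -8,"wx": 0,"wy": 0,"wz": 0,"grip": 3.4},
    {"tx": 4,"ty": 7,"tz": -10,"wx": 0,"wy": 0,"wz": 0,"grip": 3.4},
    {"tx": 6,"ty": 10,"tz": -10,"wx": 0,"wy": 0,"wz": 0,"grip": 3.4},
    {"tx": 8,"ty": 13,"tz": -10,"wx": 0,"wy": 0,"wz": 0,"grip": 3.4},
    {"tx": 9,"ty": 16,"tz": -10,"wx": 0,"wy": 0,"wz": 0,"grip": 3.4},
    {"tx": 10,"ty": 19,"tz": -10,"wx": 0,"wy": 0,"wz": 0,"grip": 3.4},
    {"tx": 10,"ty": 21,"tz": -10,"wx": 0,"wy": 0,"wz": 0,"grip": 3.4},
    {"tx": 10,"ty": 21,"tz": -10,"wx": 0,"wy": 0,"wz": 0,"grip": 3.4},
  ],
)

```text
time: 18.85
tool_pos: [0.4815, 0.2766, 0.2909]
tool_rot: [0.001, 0.048, 0.999, 0.001]
contact_force: [-0.1, -0.1, 0.4]
gripper_width: 0.397
```

```bash
python3 - <<'E'
from n import *
s=st()
g=grab_frame("top"); crop(g,225,170,345,250,"top19.png",6); cv2.imwrite("pics/top19full.png",g["color"][:,:,::-1])
f=grab_frame("side"); crop(f,235,150,335,262,"side19.png",6)
E
```

```text
t 18.85 jig [-100.65  327.93  290.86] F [-0.05 -0.11  0.44] Fjig [-0.04 -0.11  0.44] T [-0.02 -0.01 -0.03] g 33.9 q [ 0.39 -0.14  1.7   0.    1.58 -1.09]
```

View pics/top19.png

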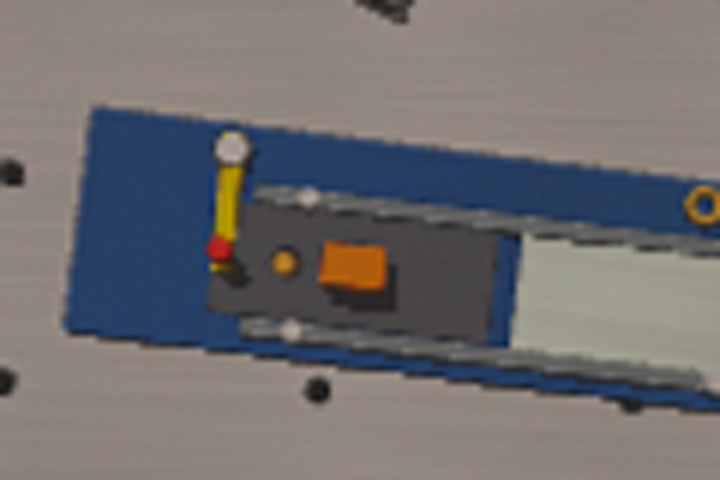

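View pics/top19full.png

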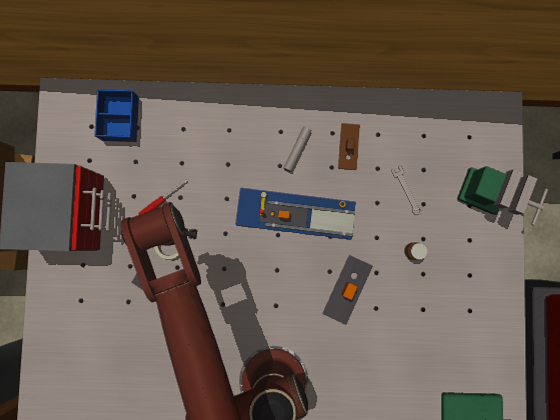

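View pics/side19.png

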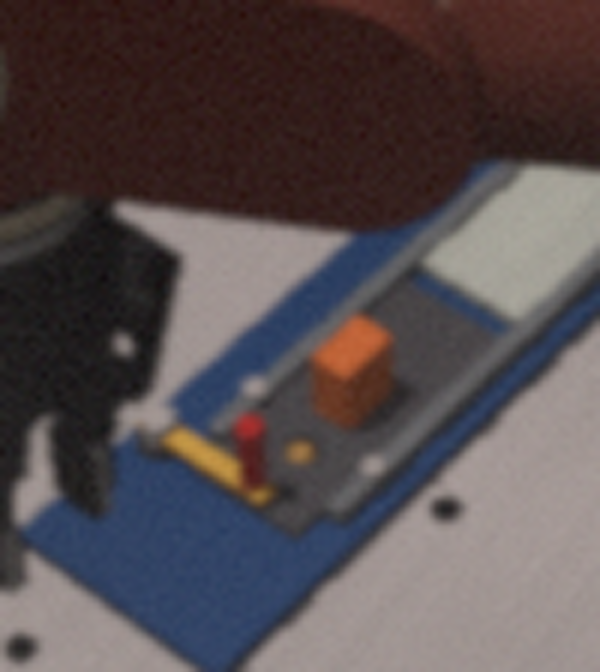

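The top view shows the clamp arm across the plate end (pivot (232,149), post (218,248)). The pin is in the hole at (285,261), the block is at (353,265), and the other objects are where they started. Last numeric check, then I hand in.

```bash
python3 - <<'E'
from n import *
pt=lambda u,v:((u+.5)/6-.5+225,(v+.5)/6-.5+170); ps=lambda u,v:((u+.5)/6-.5+235,(v+.5)/6-.5+150)
g=grab_frame("top"); f=grab_frame("side")
po=Jg(onz(g,pt(218,248),.072)); pv=Jg(onz(g,pt(232,149),.03)); print("post",po.round(1),"pivot",pv.round(1),"angle",np.arctan2(-(po[0]-60),po[1]-116).round(3),"tri",Jg(tri(g,pt(218,248),f,ps(250,427))).round(1))
print("block top tri",Jg(tri(g,pt(353,265),f,ps(354,343))).round(1))
print(np.abs(monitor.state()["joint_vel"]).max())
print(manip.job_done())
E
```

```text
post [  0.  115.3  72. ] pivot [ 59.7 116.4  30. ] angle 1.582 tri [  0.9 116.   69.3]
block top tri [ 1.  40.9 62. ]
0.010817149067904241
the job is handed in; nothing more can be done
None
```

The job is handed in: the plate lies flat on the jig floor with the pin in its hole, and the clamp arm is fully across its end.

**How it went:** I gripped the plate by its orange block and slid it along the channel. Past the shelf edge I carried it level, about 1 mm up, until its front was over the pin. I then eased the grip and nudged it forward with loose fingers until the hole dropped over the pin. The push forces I read were about 1 N, though forces were only read at the end of each move. I then swung the clamp by its red post until I felt the stop (5.7 N), backed off and moved the arm clear at about 19 s.

**Last checks:**
- **Plate:** the two cameras put the block top at jig z = 62.0 mm, which is what a flat plate should give. The pin shows centred in the hole.
- **Clamp:** its angle measured about 1.58 rad.
- **Bench:** the other things looked unmoved by eye, except the tape roll and setting block, which the arm partly hid in the last top view.
- **Robot:** it was touching nothing, with forces near zero.

**Disagreements:** the two-view heights were off by 1 to 4 mm in places. The post top read 69.3 mm (nominal 72), the pin top read 14.9 and 16.1 mm (nominal 18.5), and an earlier reading of the block top was 60.6 mm. No check failed.

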